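Set out cut steel on its base plates for tack welding

ROBOT

A 6-joint arm with a two-finger parallel gripper is mounted at the origin on the work surface. World frame = base frame: x ahead of the robot, y to its left, z up, the work surface at z = 0. Lengths are in m, angles in rad, forces in N, time in s.
With the tool pointing down it reaches from about 0.3 to 0.875 m from the base axis. Payload 6.4 kg.
Tool frame: the origin (TCP) lies midway between the tips of the shut fingers; the grasp point (between the pads) lies 19 mm behind it; x points along the fingers, y is the direction in which the jaws open and shut, and the axes are right-handed (so a half turn about x gives the same grasp; the last joint's range is limited). The gripper opens to 85 mm and grips with 20 to 120 N. Pads are 22 mm wide; open, the fingers measure 114 mm over their backs; the gripper's body (76 mm by 85 mm) begins 54 mm behind the grasp point. The pads swing forward as they close: fully open they stand 13 mm farther back than shut.
Start: joints at [0.922, 0.181, 1.607, -0, 1.354, -0.206], TCP at [0.246, 0.52, 0.231] pointing down, gripper open.
Joint ranges: [-2.99, 2.99], [-0.89, 2.07], [0.3, 2.58], [-1.14, 4.28], [0, 2.63], [-3.12, 3.12]. Speed limits (rad/s): [2.57, 2.57, 3.01, 3.14, 3.14, 3.14].

INTERFACE

Orientations are given as a unit quaternion [w, x, y, z].
In Python, from bench import ctrl gives the robot as it stands.
- The arm moves only by the tool servo_tool, never from a script. Its argument "targets" is a list of rows, each a list of 7 numbers: the turn, a rotation vector about the tool's x, y, z in rad, then the shift along the tool's x, y, z in mm, then the opening, from -1 (shut) to 1 (fully open). A call has exactly 8 rows; each row is the pose to reach, as a shift and turn from the pose measured when the call began, along the tool's axes at that moment; what a row does not reach only later rows make up. A row lasts 1/8 s, in which the tool goes at most 62.5 mm and 10.7 degrees, less where a joint would pass 70% of its speed; a pose out of reach is approached as far as the arm can. A call with a gripper value outside its range is refused whole. The fingers move at their own pace and stop on an object; the grip force is fixed at half the most. Time passes only in rows, so rows that repeat a pose let the fingers close, or fill a call up. It gives the time, the measured TCP pose, the force and the opening at its end, in the units of the state.
- ctrl.get_obs(): the state, without advancing time (a new reading comes with each control period).
- ctrl.camera(name): name is "scene" or "top" or "wrist"; returns a dict with "pixels" (384x512x3 uint8, blue, green, red), "intrinsics" (3x3 intrinsics, pixels), "D" ([k1, k2, p1, p2, k3] as OpenCV has them; the pictures are not rectified), "R" (3x3) and "t" (3): a world point X has camera coordinates R X + t; the wrist camera has in their place "tool_from_camera" (4x4, takes a point from camera to tool coordinates, whose origin is the TCP and whose axes are the tool frame's). Camera axes: x right, y down, z forward; pixel columns grow to the right and rows downward; lengths in m; the calibration is good to about 2 mm. A picture is of the moment at which its call begins: read the wrist's pose just before it. There is no depth.
- ctrl.hand_in(): hands the job in, once; it reports no verdict.
The state is a dict: "time_s": time; "q": joint angles; "dq": joint speeds; "joint_efforts": joint torques, N m; "eef_pos": TCP position; "eef_rot": TCP orientation; "wrist_force": force on the tool from outside, world axes, zero at the start; "torque": the same for the moment, N m; "opening": opening from 0.0 (shut) to 1.0 (fully open).
Only numpy, scipy, OpenCV 4.12 (cv2) and the standard library are available. Lean on these libraries where they do the work, as an engineer would, in place of code of your own. Each camera call takes 0.05 s, during which the arm holds its last target.

TASK

Get the four cut steel pieces ready for tacking: stand the wide tube, the narrow tube and the square tube upright, and lay the bar flat, each on the base plate that has its outline drawn in soapstone, centred on the outline and turned to match it. Set each piece down rather than dropping it, let go of it, and leave the C-clamp and the tape measure where they are.

Things in the scene. Friction and masses are not known exactly. Their poses are not given: they have to be found in the camera images.
- wide_tube_mid (a point): Wide, short piece of round steel tube standing upright: 56 mm outside diameter, 47 mm inside, 40 mm tall, about 0.2 kg. The point is its centre, half-way up (20 mm above its underside); z along the tube.
- narrow_tube_mid (a point): Narrow, tall piece of round steel tube standing upright: 35 mm outside diameter, 27 mm inside, 60 mm tall, about 0.16 kg. The point is its centre, half-way up (30 mm above its underside); z along the tube.
- square_tube_mid (a point): Piece of square steel tube standing upright: 48 x 48 mm outside, 4 mm wall, 50 mm tall, about 0.22 kg. The point is its centre, half-way up (25 mm above its underside); x and y square to its sides, z along the tube.
- flat_bar_mid (a point): Solid steel bar lying flat, 80 mm long (x), 30 mm wide (y), 30 mm high (z), about 0.45 kg. The point is its centre, 15 mm above its underside.
- plate_wide_top (a point): Steel base plate 100 x 100 x 8 mm lying flat, held fast to the table, a dark bolt-hole mark in each corner, and on it a white soapstone outline: one large circle, 56 mm inside the line. The point is the centre of its top face, which is the centre of the outline, 8 mm above the table; x and y along the plate's edges, z up.
- plate_narrow_top (a point): Steel base plate 100 x 100 x 8 mm lying flat, held fast to the table, a dark bolt-hole mark in each corner, and on it a white soapstone outline: one small circle, 35 mm inside the line. The point is the centre of its top face, which is the centre of the outline, 8 mm above the table; x and y along the plate's edges, z up.
- plate_square_top (a point): Steel base plate 100 x 100 x 8 mm lying flat, held fast to the table, a dark bolt-hole mark in each corner, and on it a white soapstone outline: a square, 48 mm inside the line, parallel to the plate's edges. The point is the centre of its top face, which is the centre of the outline, 8 mm above the table; x and y along the plate's edges, z up.
- plate_bar_top (a point): Steel base plate 100 x 100 x 8 mm lying flat, held fast to the table, a dark bolt-hole mark in each corner, and on it a white soapstone outline: an oblong, 80 x 30 mm inside the line. The point is the centre of its top face, which is the centre of the outline, 8 mm above the table; x and y along the plate's edges, x along the oblong's length, z up.
- clamp_mid (a point): Small dark C-clamp lying flat on the table, loose, about 70 mm (x) by 100 mm (y) and 16 mm high. Not part of the job. The point is 8 mm above the table, in the middle of its C-shaped frame.
- tape_mid (a point): Grey tape measure standing on edge, loose, 70 mm long (x), 34 mm thick (y), 58 mm high. Not part of the job. The point is its centre, 29 mm above the table.
There are look-alikes about, which are no part of the job. Leave any orange or purple look-alike of the part that bears square_tube_mid alone. Leave any purple look-alike of the part that bears wide_tube_mid alone.

How it is judged:
By the outcome, as a careful person would: the job done as asked, in the order asked, and still so for the second after the job is handed in, with the robot touching nothing.
It also fails if it takes over 109 s, if anything falls off the work surface, if the arm or the gripper's body presses on something with over 40 N, if the wrist force passes 120 N, or if a joint passes its speed limit or range.

## Working session

There is one attempt and no reset: what is moved stays moved. The work goes in short steps, Python scripts to look and compute and a tool call to move; the robot and the scene stay as the last step left them, time stands still between calls to the robot, and variables do not carry over. Pictures are saved under pics/ and viewed, and the job is handed in when it is done.

Besides the shell and the picture viewer there is one more tool, called as name([rows], argument=value, ...), one row to a line, values as JSON. servo_tool: Moves the arm, as the interface text tells. Its arguments: {"type":"object","properties":{"targets":{"type":"array","items":{"type":"array","items":{"type":"number"}}}},"required":["targets"]}

```bash
ls; mkdir -p pics; python3 - <<'E'
from bench import ctrl
import cv2,pickle
o=ctrl.get_obs();print(o)
d={}
for n in("scene","top","wrist"):
    c=ctrl.camera(n);d[n]=c;cv2.imwrite(f"pics/{n}0.png",c["pixels"]);print(n,{k:(v.tolist() if hasattr(v,'tolist') else v) for k,v in c.items() if k!="pixels"})
d['obs']=o
pickle.dump(d,open("c0.pkl","wb"))
E
```

```text
pics
{'time_s': 0.0, 'q': array([ 9.21701535e-01,  1.81529509e-01,  1.60803603e+00, -2.43156640e-05,
        1.35379569e+00, -2.06298667e-01]), 'dq': array([-0.00080347, -0.00024861,  0.00076731,  0.00022464, -0.00014193,
       -0.00072491]), 'joint_efforts': array([-1.20193916e-03, -4.44860172e+01, -3.51343489e+01, -2.63512329e-04,
        8.93807912e-03, -1.47293053e-05]), 'eef_pos': array([0.24600983, 0.51908924, 0.2303771 ]), 'eef_rot': array([ 0.68959572,  0.15470193,  0.69009915, -0.15584681]), 'wrist_force': array([-0.79474621, -0.68618158,  0.34431604]), 'torque': array([-0.02579671, -0.06096246, -0.02028792]), 'opening': 1.0017935236723656}
scene {'intrinsics': [[466.40386391031984, 0.0, 244.24131355888477], [0.0, 466.40386391031984, 192.6730289131043], [0.0, 0.0, 1.0]], 'D': [-0.19418232771263622, 0.0, 0.0, 0.0, 0.0], 'R': [[0.7667455819041561, 0.641924183299036, 0.005878394876360461], [0.4342361975799082, -0.5118851872499778, -0.7412236368231911], [-0.47280031444765325, 0.5708825605760967, -0.6712324222564637]], 't': [-0.4068584823331401, -0.1906558956752476, 1.6072934350
[... 262 characters left out ...]
.9992621379704213, -0.015959458740456556, -0.034935301565816396], [0.03520961708618486, -0.017243358460556742, -0.9992311791840991]], 't': [-0.022542056507468808, 0.5080002802317412, 1.4261210587106354]}
wrist {'intrinsics': [[342.22615763395044, 0.0, 253.31017236804158], [0.0, 342.22615763395044, 188.66153028293192], [0.0, 0.0, 1.0]], 'D': [-0.10050764594590932, 0.0, 0.0, 0.0, 0.0], 'tool_from_camera': [[0.0004158028941293456, -0.29677841557465257, 0.9549462807702584, -0.14205601193340478], [0.9999996071203427, 0.0008709890443297527, -0.00016473385506338367, 6.153009260201348e-05], [-0.0007828582959772492, 0.9549459740881058, 0.2967786611362161, -0.07561367823470837], [0.0, 0.0, 0.0, 1.0]]}
```

View pics/top0.png

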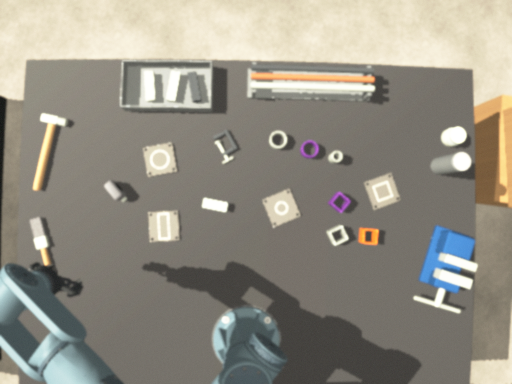

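View pics/scene0.png

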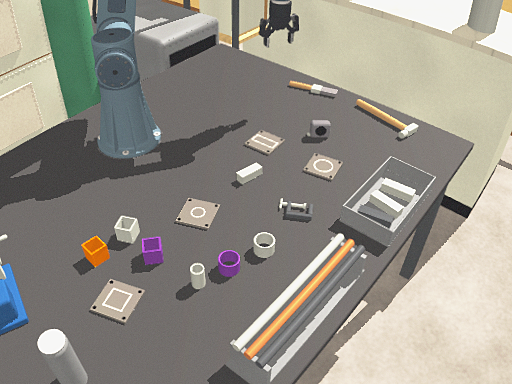

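View pics/wrist0.png

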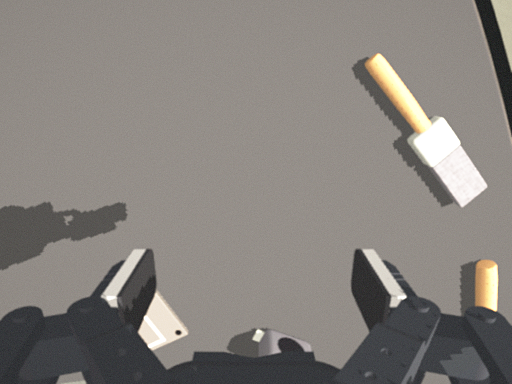

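Top view: wide tube (279,140), narrow tube (336,157), square tube (338,236) and bar (215,205). The plates are wide (159,159), narrow (281,208), square (382,191) and bar (164,226). The purple tube (310,150), purple square (340,202) and orange square (368,236) must be left alone. The clamp is at (225,146) and the tape at (115,190). Scene view agrees.

```bash
cat > h.py <<'E'
import numpy as np,cv2,pickle
from scipy.spatial.transform import Rotation as Ro
def rot(q): return Ro.from_quat([q[1],q[2],q[3],q[0]]).as_matrix()
def rays(c,px,obs=None):
    px=np.asarray(px,float).reshape(-1,1,2)
    n=cv2.undistortPoints(px,np.array(c['intrinsics']),np.array(c['D'])).reshape(-1,2)
    d=np.c_[n,np.ones(len(n))]
    if 'R' in c:
        R=np.array(c['R']);t=np.array(c['t']);return -R.T@t,d@R
    T=np.array(c['tool_from_camera']);Rt=rot(obs['eef_rot'])
    return Rt@T[:3,3]+obs['eef_pos'],d@(Rt@T[:3,:3]).T
def cast(c,px,z,obs=None):
    o,d=rays(c,px,obs);s=(z-o[2])/d[:,2];return (o+d*s[:,None])[:,:2]
def proj(c,X,obs=None):
    X=np.asarray(X,float).reshape(-1,3)
    if 'R' in c: R=np.array(c['R']);t=np.array(c['t'])
    else:
        T=np.array(c['tool_from_camera']);Rt=rot(obs['eef_rot'])
        Rc=Rt@T[:3,:3];o=Rt@T[:3,3]+obs['eef_pos'];R=Rc.T;t=-Rc.T@o
    return cv2.projectPoints(X,cv2.Rodrigues(R)[0],t,np.array(c['intrinsics']),np.array(c['D']))[0].reshape(-1,2)
def target(yaw):
    # tool x down, tool y at angle yaw
    y=np.array([np.cos(yaw),np.sin(yaw),0]);x=np.array([0,0,-1.]);return np.c_[x,y,np.cross(x,y)]
def yawof(obs):
    R=rot(obs['eef_rot']);return np.arctan2(R[1,1],R[0,1])
def move(obs,pos,yaw):
    R=rot(obs['eef_rot']);
    best=None
    for k in(-2,-1,0,1,2):
        rv=Ro.from_matrix(R.T@target(yaw+0)).as_rotvec()
    sh=R.T@(np.array(pos)-obs['eef_pos'])*1000
    return np.round(rv,4).tolist(),np.round(sh,1).tolist()
def snap(name):
    from bench import ctrl
    o=ctrl.get_obs();c=ctrl.camera("wrist");pickle.dump((o,c),open(f"{name}.pkl","wb"));cv2.imwrite(f"pics/{name}.png",c['pixels']);return o,c
E
python3 - <<'E'
from h import *
d=pickle.load(open("c0.pkl","rb"));c=d['top']
print(np.degrees(yawof(d['obs'])), rays(c,[[0,0]])[0])
P={'wide':((279,140),.04),'pw':((310,150),.04),'nar':((336,157),.06),'ps':((340,202),.05),'sq':((338,236),.05),'os':((368,236),.05),'bar':((215,205),.03),'Pw':((159,159),.008),'Pn':((281,208),.008),'Ps':((382,191),.008),'Pb':((164,226),.008),'clamp':((225,146),.01),'tape':((115,190),.05)}
for k,(p,z) in P.items(): print(k,cast(c,[p],z).round(3))
im=cv2.resize(c['pixels'][110:260,90:410],None,fx=2.5,fy=2.5,interpolation=cv2.INTER_CUBIC);cv2.imwrite("pics/topz.png",im)
E
```

```text
64.62996888456551 [0.45775817 0.01016269 1.44317285]
wide [[ 0.667 -0.099]]
pw [[ 0.636 -0.202]]
nar [[ 0.612 -0.285]]
ps [[ 0.465 -0.302]]
sq [[ 0.354 -0.296]]
os [[ 0.354 -0.397]]
bar [[0.449 0.11 ]]
Pw [[0.601 0.304]]
Pn [[ 0.442 -0.111]]
Ps [[ 0.505 -0.456]]
Pb [[0.376 0.282]]
clamp [[0.648 0.081]]
tape [[0.493 0.438]]
```

View pics/topz.png

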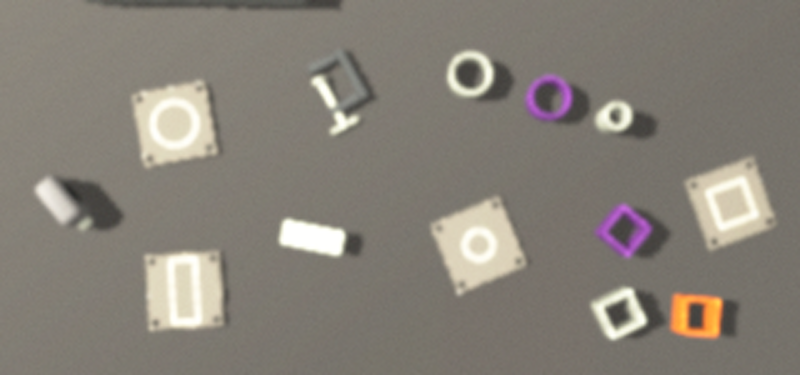

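```bash
python3 - <<'E'
from h import *
from bench import ctrl
o=ctrl.get_obs();print(move(o,(.601,.304,.13),np.radians(0)))
E
```

```text
([1.128, 0.0005, 0.0014], [100.5, -42.2, 412.9])
```

servo_tool([
  [1.128,0,0,100,-42,413,1],
  [1.128,0,0,100,-42,413,1],
  [1.128,0,0,100,-42,413,1],
  [1.128,0,0,100,-42,413,1],
  [1.128,0,0,100,-42,413,1],
  [1.128,0,0,100,-42,413,1],
  [1.128,0,0,100,-42,413,1],
  [1.128,0,0,100,-42,413,1],
])

```text
time_s: 1.15
eef_pos: [0.6032, 0.3009, 0.1283]
eef_rot: [-0.499, -0.5, -0.499, 0.502]
wrist_force: [-0.2, -0.3, -0.0]
opening: 1.0
```

```bash
python3 - <<'E'
from h import *
o,c=snap("w1");print(o['eef_pos'],np.degrees(yawof(o)),o['q'])
E
```

```text
[0.60315555 0.30093327 0.12834334] -0.26658602429033745 [ 0.287815    0.49484387  1.41509614 -0.00151314  1.23504196  0.29296546]
```

View pics/w1.png

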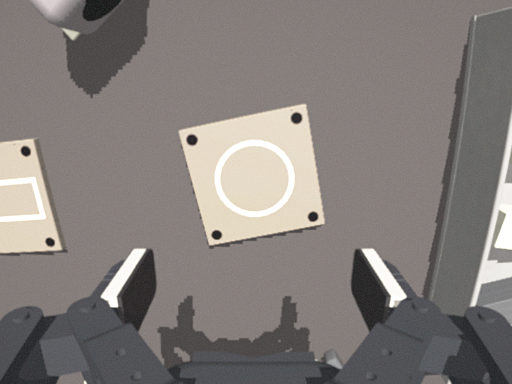

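The plate for the wide tube is clear, its circle centred near (254,178). The bar plate shows at left.

```bash
cat >> h.py <<'E'
def contours(mask,amin=60):
    cs,h=cv2.findContours(mask.astype(np.uint8)*255,cv2.RETR_CCOMP,cv2.CHAIN_APPROX_NONE)
    return [(a[:,0],h[0][i]) for i,a in enumerate(cs) if cv2.contourArea(a)>amin]
def circ(P):
    A=np.c_[2*P,np.ones(len(P))];s=np.linalg.lstsq(A,(P**2).sum(1),rcond=None)[0]
    r=np.sqrt(s[2]+s[0]**2+s[1]**2);return s[:2],r,np.abs(np.linalg.norm(P-s[:2],axis=1)-r).max()
E
python3 - <<'E'
from h import *
o,c=pickle.load(open("w1.pkl","rb"))
im=c['pixels'].astype(int);print(im[178,254],im[178,216],im[120,230],im[139,254],im[138,254],im[140,254])
m=im.min(2)>225
for P,h in contours(m):
    if 150<P[:,0].mean()<350 and 90<P[:,1].mean()<250:
        q=cast(c,P,.008,o);print(h[3],len(P),circ(q))
o2=pickle.load(open("c0.pkl","rb"))
E
```

```text
[206 222 231] [255 255 255] [208 226 236] [215 231 241] [201 221 231] [255 255 255]
-1 221 (array([0.60370465, 0.30268627]), np.float64(0.03159825133617531), np.float64(0.0006158778974299298))
4 192 (array([0.60362701, 0.30275803]), np.float64(0.027479629071555323), np.float64(0.0005020048910266868))
```

```bash
python3 - <<'E'
from h import *
from bench import ctrl
o=ctrl.get_obs();print(move(o,(.667,-.099,.13),np.radians(0)))
E
```

```text
([-0.0029, 0.0016, 0.0031], [-0.5, 66.5, 401.4])
```

servo_tool([
  [0,0,0,0,66,401,1],
  [0,0,0,0,66,401,1],
  [0,0,0,0,66,401,1],
  [0,0,0,0,66,401,1],
  [0,0,0,0,66,401,1],
  [0,0,0,0,66,401,1],
  [0,0,0,0,66,401,1],
  [0,0,0,0,66,401,1],
])

```text
time_s: 2.2
eef_pos: [0.6664, -0.0999, 0.1299]
eef_rot: [-0.499, -0.5, -0.499, 0.502]
wrist_force: [-0.4, 0.3, 0.3]
opening: 1.0
```

```bash
python3 - <<'E'
from h import *
o,c=snap("w2");print(o['eef_pos'],np.degrees(yawof(o)))
E
```

```text
[ 0.66641433 -0.09992402  0.12988685] -0.2852614170330259
```

View pics/w2.png

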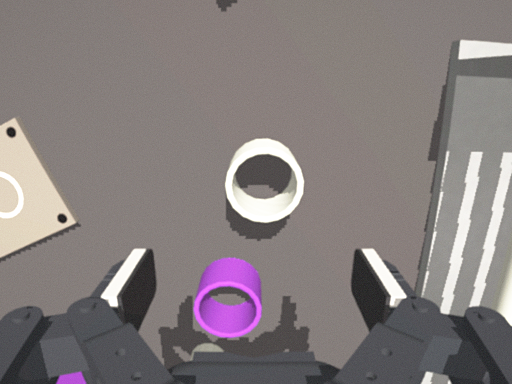

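```bash
python3 - <<'E'
from h import *
o,c=pickle.load(open("w2.pkl","rb"))
im=c['pixels'][125:235,215:315];z=cv2.resize(im,None,fx=6,fy=5,interpolation=cv2.INTER_NEAREST)
z=np.clip((z.astype(float)-150)*2.4,0,255).astype(np.uint8);cv2.imwrite("pics/w2z.png",z)
E
```

```text
(no output)
```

View pics/w2z.png

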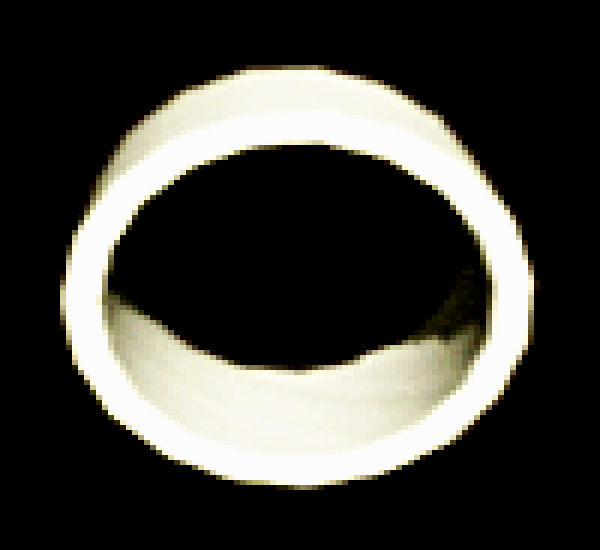

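The rim face saturates, so thresholding at ≥253 separates it from the side walls.

```bash
python3 - <<'E'
from h import *
o,c=pickle.load(open("w2.pkl","rb"))
im=c['pixels'];m=im.min(2)>=253
for P,h in contours(m):
    if 200<P[:,0].mean()<330 and 120<P[:,1].mean()<250:
        q=cast(c,P,.04,o);print(h[3],circ(q))
# purple & others in world (approx)
print(move(o,(.667,-.099,.01),0))
E
```

```text
-1 (array([ 0.67413915, -0.09389717]), np.float64(0.027026301338092567), np.float64(0.0006072080288040335))
8 (array([ 0.67415757, -0.09393039]), np.float64(0.02380598852168125), np.float64(0.000664732594154907))
([-0.005, 0.0018, 0.0026], [119.9, 0.9, -1.1])
```

```bash
python3 - <<'E'
from h import *
d=pickle.load(open("c0.pkl","rb"));c=d['top'];im=c['pixels'].astype(int)
m=im.min(2)>175
for P,h in contours(m,5):
    u,v=P.mean(0)
    if 120<v<250 and 130<u<410: print(h[3],P.mean(0).round(1),cv2.contourArea(P), cast(c,[P.mean(0)],.02).round(4), [x if i<2 else 0 for i,x in enumerate(circ(cast(c,P,.04)))])
s=d['scene'];
for X in [(.674,-.094,.04),(.667,-.099,.04),(.6036,.3027,.008)]: print(proj(s,X),proj(c,X))
cv2.imwrite("pics/sz.png",cv2.resize(s['pixels'][215:275,180:300],None,fx=6,fy=6,interpolation=cv2.INTER_CUBIC))
E
```

```text
-1 [337.4 235. ] 242.0 [[ 0.3546 -0.3006]] [array([ 0.35601434, -0.29604968]), np.float64(0.02971123184611535), 0]
14 [337.3 234.8] 118.0 [[ 0.3554 -0.3004]] [array([ 0.35635512, -0.29597393]), np.float64(0.02056891233114172), 0]
-1 [162.7 225.8] 692.5 [[0.3771 0.2837]] [array([0.37829774, 0.27872127]), np.float64(0.049175169635682615), 0]
-1 [214.1 204.5] 235.0 [[0.4508 0.1134]] [array([0.45092786, 0.11152772]), np.float64(0.03181615781598036), 0]
-1 [280.7 207.2] 660.0 [[ 0.4451 -0.1085]] [array([ 0.44500006, -0.10743343]), np.float64(0.0482601414799666), 0]
-1 [381.  191.1] 467.5 [[ 0.5041 -0.4488]] [array([ 0.50379073, -0.44255909]), np.float64(0.04189367385488779), 0]
22 [385.7 192.7] 20.5 [[ 0.4991 -0.4654]] [array([ 0.49863149, -0.45852937]), np.float64(0.008854404356394332), 0]
-1 [226.7 158.5] 27.5 [[0.6049 0.0742]] [array([0.60191027, 0.07306805]), np.float64(0.01212854049159627), 0]
-1 [335.3 156.2] 99.0 [[ 0.6193 -0.2912]] [array([ 0.61761232, -0.28662873]), np.float64(0.019132489622904373), 0]
32 [336. 156.] 39.0 [[ 0.6202 -0.2933]] [array([ 0.61801661, -0.28905297]), np.float64(0.012010531249227213), 0]
-1 [158.8 159.1] 673.5 [[0.5995 0.3018]] [array([0.59795815, 0.29697687]), np.float64(0.049236359845790646), 0]
-1 [219.4 146.3] 36.5 [[0.6456 0.0994]] [array([0.64147923, 0.10103569]), np.float64(0.01544647059891578), 0]
-1 [277.5 139. ] 220.0 [[ 0.6737 -0.0951]] [array([ 0.67044851, -0.09367154]), np.float64(0.027924104112302183), 0]
36 [277.5 139. ] 147.0 [[ 0.6737 -0.0949]] [array([ 0.67062935, -0.0933976 ]), np.float64(0.022844565434218384), 0]
[[263.43218757 239.08320148]] [[277.65659053 138.00443915]]
[[260.12444598 238.88641335]] [[279.1386963  140.13153517]]
[[322.14249399 164.84086555]] [[159.27757374 158.2697183 ]]
```

View pics/sz.png

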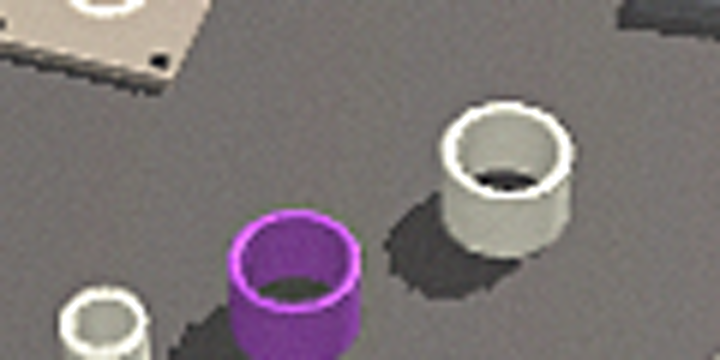

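```bash
python3 - <<'E'
from h import *
from bench import ctrl
o=ctrl.get_obs();print(move(o,(.6741,-.0939,.13),0),move(o,(.6741,-.0939,.003),0))
E
```

```text
([-0.0035, 0.001, 0.0032], [-0.3, 7.9, -4.3]) ([-0.0035, 0.001, 0.0032], [126.7, 8.3, -4.4])
```

servo_tool([
  [0,0,0,0,8.2,-4.4,1],
  [0,0,0,40,8.2,-4.4,1],
  [0,0,0,80,8.2,-4.4,1],
  [0,0,0,110,8.2,-4.4,1],
  [0,0,0,122,8.2,-4.4,1],
  [0,0,0,126,8.2,-4.4,1],
  [0,0,0,126,8.2,-4.4,-1],
  [0,0,0,126,8.2,-4.4,-1],
])

```text
time_s: 3.25
eef_pos: [0.6754, -0.0941, 0.0059]
eef_rot: [-0.5, -0.5, -0.499, 0.501]
wrist_force: [2.3, -0.6, -1.4]
opening: 0.647
```

servo_tool([
  [0,0,0,0,0,0,-1],
  [0,0,0,0,0,0,-1],
  [0,0,0,0,0,0,-1],
  [0,0,0,0,0,0,-1],
  [0,0,0,0,0,0,-1],
  [0,0,0,0,0,0,-1],
  [0,0,0,0,0,0,-1],
  [0,0,0,-20,0,0,-1],
])

```text
time_s: 4.25
eef_pos: [0.6737, -0.0935, 0.0244]
eef_rot: [-0.498, -0.5, -0.5, 0.502]
wrist_force: [-0.2, 0.0, -1.9]
opening: 0.646
```

```bash
python3 - <<'E'
from h import *
from bench import ctrl
o=ctrl.get_obs();print(move(o,(.6036,.3027,.13),0))
E
```

```text
([-0.0034, 0.0003, 0.0045], [-105.5, -71.9, -395.9])
```

servo_tool([
  [-0.003,0,0.004,-60,0,0,-1],
  [-0.003,0,0.004,-100,-10,-50,-1],
  [-0.003,0,0.004,-105,-70,-396,-1],
  [-0.003,0,0.004,-105,-72,-396,-1],
  [-0.003,0,0.004,-105,-72,-396,-1],
  [-0.003,0,0.004,-105,-72,-396,-1],
  [-0.003,0,0.004,-105,-72,-396,-1],
  [-0.003,0,0.004,-105,-72,-396,-1],
])

```text
time_s: 5.25
eef_pos: [0.6028, 0.3061, 0.1314]
eef_rot: [0.501, 0.5, 0.5, -0.499]
wrist_force: [-0.2, 0.3, -0.8]
opening: 0.651
```

servo_tool([
  [0,0,0,0,0,-15,-1],
  [0,0,0,0,0,-35,-1],
  [0,0,0,0,0,-35,-1],
  [0,0,0,0,0,-35,-1],
  [0,0,0,0,0,-35,-1],
  [0,0,0,0,0,-35,-1],
  [0,0,0,0,0,-35,-1],
  [0,0,0,0,0,-35,-1],
])

```text
time_s: 6.25
eef_pos: [0.6028, 0.341, 0.1314]
eef_rot: [0.501, 0.5, 0.5, -0.499]
wrist_force: [-0.2, 0.1, -2.4]
opening: 0.649
```

```bash
python3 - <<'E'
from h import *
o,c=snap("w3");print(o['eef_pos'],np.degrees(yawof(o)),o['wrist_force'])
print(move(o,(.6036,.3027,.03),0))
E
```

```text
[0.60280324 0.34097087 0.13140322] 0.08978922327821331 [-0.16858279  0.09739919 -2.41976889]
([0.0016, -0.0008, -0.0014], [101.4, 0.6, 38.4])
```

View pics/w3.png

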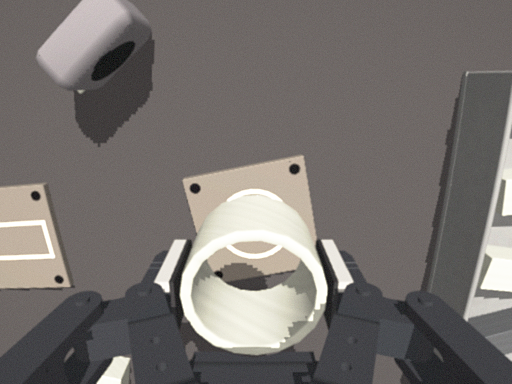

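Tube held level, its rim centred near (254,290), above the plate.

```bash
python3 - <<'E'
from h import *
o,c=pickle.load(open("w3.pkl","rb"))
m=c['pixels'].min(2)>=251
for P,h in contours(m,300):
    if 200<P[:,0].mean()<310 and 220<P[:,1].mean()<350:
        q=cast(c,P,o['eef_pos'][2]+.0347,o)-o['eef_pos'][:2];print(h[3],len(P),P.min(0),P.max(0),circ(q))
E
```

```text
-1 325 [197 231] [325 302] (array([0.00031934, 0.00036692]), np.float64(0.026106743872147443), np.float64(0.0013239385338036196))
```

servo_tool([
  [0.0016,0,0,0,0.5,20,-1],
  [0.0016,0,0,30,0.5,38.5,-1],
  [0.0016,0,0,70,0.5,38.5,-1],
  [0.0016,0,0,100,0.5,38.5,-1],
  [0.0016,0,0,110,0.5,38.5,-1],
  [0.0016,0,0,114,0.5,38.5,-1],
  [0.0016,0,0,114,0.5,38.5,-1],
  [0.0016,0,0,114,0.5,38.5,-1],
])

```text
time_s: 7.3
eef_pos: [0.6046, 0.303, 0.019]
eef_rot: [0.501, 0.501, 0.499, -0.499]
wrist_force: [-0.2, 0.3, -2.1]
opening: 0.644
```

```bash
python3 - <<'E'
from h import *
from bench import ctrl
o=ctrl.get_obs();print(o['eef_pos'],o['wrist_force'],move(o,(.6034,.3025,.0135),0))
E
```

```text
[0.60455105 0.30299664 0.01896376] [-0.16079093  0.32298694 -2.0714158 ] ([0.0003, -0.0015, -0.0038], [5.5, -1.2, 0.5])
```

```bash
cat >> h.py <<'E'
def avgobs(n=5):
    from bench import ctrl
    L=[]
    for i in range(n):
        L.append(ctrl.get_obs());ctrl.camera("wrist")
    return L
E
python3 - <<'E'
from h import *
for o in avgobs(6): print(o['eef_pos'].round(5),round(np.degrees(yawof(o)),3),o['q'].round(4))
print(o['wrist_force'])
E
```

```text
[0.60455 0.303   0.01896] 0.017 [2.8940e-01 6.3400e-01 1.4538e+00 4.0000e-04 1.0499e+00 2.8890e-01]
[0.60441 0.30298 0.01882] 0.016 [2.8940e-01 6.3400e-01 1.4540e+00 4.0000e-04 1.0498e+00 2.8890e-01]
[0.60422 0.30293 0.0186 ] 0.016 [2.8940e-01 6.3420e-01 1.4542e+00 3.0000e-04 1.0498e+00 2.8900e-01]
[0.60405 0.30288 0.01834] 0.018 [2.8940e-01 6.3450e-01 1.4544e+00 3.0000e-04 1.0497e+00 2.8890e-01]
[0.60383 0.30284 0.01806] 0.016 [2.8940e-01 6.3480e-01 1.4546e+00 4.0000e-04 1.0497e+00 2.8900e-01]
[0.60375 0.3028  0.01791] 0.015 [2.8940e-01 6.3500e-01 1.4547e+00 4.0000e-04 1.0496e+00 2.8900e-01]
[-0.45356163 -0.45072475 -1.3654223 ]
```

servo_tool([
  [0,0,0,1,-0.4,0.3,-1],
  [0,0,0,2,-0.4,0.3,-1],
  [0,0,0,2.5,-0.4,0.3,-1],
  [0,0,0,3,-0.4,0.3,-1],
  [0,0,0,3.4,-0.4,0.3,-1],
  [0,0,0,3.8,-0.4,0.3,-1],
  [0,0,0,4.1,-0.4,0.3,-1],
  [0,0,0,4.3,-0.4,0.3,-1],
])

```text
time_s: 8.6
eef_pos: [0.6033, 0.3025, 0.0139]
eef_rot: [0.5, 0.501, 0.5, -0.499]
wrist_force: [-1.8, -1.1, 3.7]
opening: 0.649
```

servo_tool([
  [0,0,0,0,0,0,1],
  [0,0,0,0,0,0,1],
  [0,0,0,0,0,0,1],
  [0,0,0,0,0,0,1],
  [0,0,0,0,0,0,1],
  [0,0,0,-30,0,0,1],
  [0,0,0,-80,0,0,1],
  [0,0,0,-116,0,0,1],
])

```text
time_s: 9.6
eef_pos: [0.6037, 0.3026, 0.1322]
eef_rot: [0.501, 0.501, 0.5, -0.499]
wrist_force: [0.7, 0.2, 1.3]
opening: 1.0
```

```bash
python3 - <<'E'
from h import *
avgobs(3)
o,c=snap("w4");print(o['eef_pos'],np.degrees(yawof(o)),o['wrist_force'])
im=c['pixels']
for th in(250,253):
  m=im.min(2)>=th
  for P,h in contours(m):
    if 200<P[:,0].mean()<330 and 100<P[:,1].mean()<270:
        q=cast(c,P,.048,o);print(h[3],len(P),circ(q))
E
```

```text
[0.60488604 0.30300265 0.13305847] 0.022745313207006963 [ 0.2448895  -0.66834865 -0.73310612]
-1 248 (array([0.60366921, 0.30796767]), np.float64(0.0303006251772512), np.float64(0.0043042982394615875))
18 228 (array([0.60375965, 0.30367584]), np.float64(0.022994468354321444), np.float64(0.0046550126166949694))
18 190 (array([0.60362633, 0.31481573]), np.float64(0.020932987027240377), np.float64(0.005556945336762769))
-1 247 (array([0.60366301, 0.30797862]), np.float64(0.030254145840103806), np.float64(0.004264375850655325))
19 189 (array([0.60357145, 0.30260136]), np.float64(0.023714072060996967), np.float64(0.0007006668635683964))
19 166 (array([0.60357675, 0.31485884]), np.float64(0.02112292706608356), np.float64(0.006479859074618505))
```

View pics/w4.png

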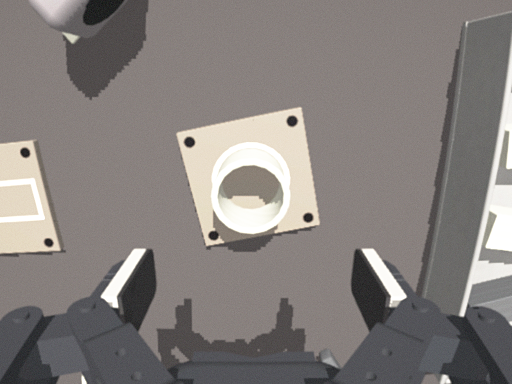

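Wide tube rests on the outline: its inner rim fits (0.6036, 0.3026) against the target (0.6036, 0.3027). Next I'll look at the narrow plate.

```bash
python3 - <<'E'
from h import *
from bench import ctrl
o=ctrl.get_obs();print(move(o,(.445,-.1085,.13),0))
E
```

```text
([0.0003, -0.0014, -0.0036], [-0.4, -158.6, 411.0])
```

servo_tool([
  [0,-0.001,-0.003,0,-159,411,1],
  [0,-0.001,-0.003,0,-159,411,1],
  [0,-0.001,-0.003,0,-159,411,1],
  [0,-0.001,-0.003,0,-159,411,1],
  [0,-0.001,-0.003,0,-159,411,1],
  [0,-0.001,-0.003,0,-159,411,1],
  [0,-0.001,-0.003,0,-159,411,1],
  [0,-0.001,-0.003,0,-159,411,1],
])

```text
time_s: 10.8
eef_pos: [0.4423, -0.1116, 0.1282]
eef_rot: [-0.498, -0.501, -0.499, 0.502]
wrist_force: [0.3, 0.7, -0.2]
opening: 1.0
```

```bash
python3 - <<'E'
from h import *
avgobs(3)
o,c=snap("w5");print(o['eef_pos'],np.degrees(yawof(o)),o['wrist_force'])
m=c['pixels'].min(2)>225
for P,h in contours(m):
    q=cast(c,P,.008,o);r=circ(q)
    if r[2]<.003: print(h[3],len(P),r)
print(move(o,(.618,-.288,.14),0))
E
```

```text
[ 0.44397007 -0.10784195  0.12855167] -0.022273804223296192 [0.17020313 0.34110966 0.14822381]
-1 147 (array([ 0.44698825, -0.11097237]), np.float64(0.02106451407405023), np.float64(0.000586915412926662))
6 116 (array([ 0.44698054, -0.11089815]), np.float64(0.016925430435541705), np.float64(0.0006377797767564766))
([-0.0004, -0.0018, 0.0013], [-12.0, 174.1, 180.1])
```

View pics/w5.png

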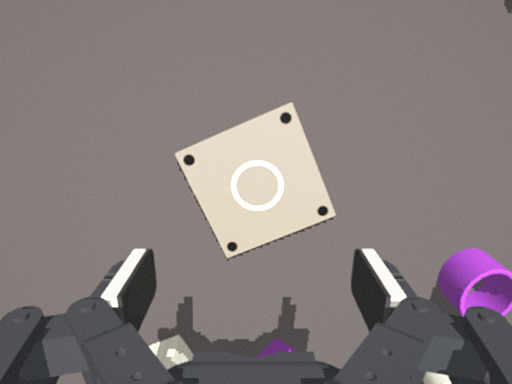

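Narrow plate's small circle, at (257,185), gives (0.4470, −0.1109).

servo_tool([
  [0,0,0,-12,174,180,1],
  [0,0,0,-12,174,180,1],
  [0,0,0,-12,174,180,1],
  [0,0,0,-12,174,180,1],
  [0,0,0,-12,174,180,1],
  [0,0,0,-12,174,180,1],
  [0,0,0,-12,174,180,1],
  [0,0,0,-12,174,180,1],
])

```text
time_s: 12.0
eef_pos: [0.6184, -0.286, 0.141]
eef_rot: [0.5, 0.5, 0.501, -0.499]
wrist_force: [0.1, 0.7, 0.5]
opening: 1.0
```

```bash
python3 - <<'E'
from h import *
avgobs(2)
o,c=snap("w6");print(o['eef_pos'],np.degrees(yawof(o)),o['wrist_force'])
for th in (245,253):
  m=c['pixels'].min(2)>=th
  for P,h in contours(m):
    q=cast(c,P,.06,o);r=circ(q)
    if r[2]<.003: print(th,h[3],len(P),P.mean(0),r)
E
```

```text
[ 0.6184493  -0.28655443  0.14101277] 0.09895995248183659 [ 0.22875545 -0.27075797  0.78300525]
```

View pics/w6.png

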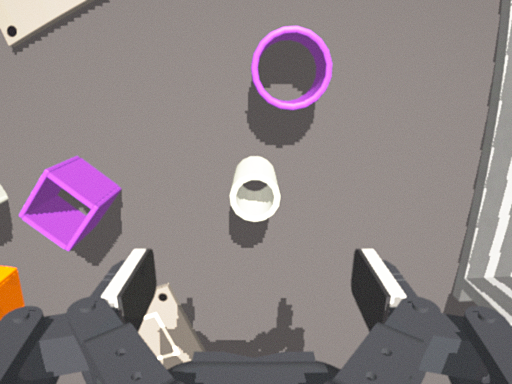

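```bash
python3 - <<'E'
from h import *
o,c=pickle.load(open("w6.pkl","rb"))
im=c['pixels'][150:230,220:290];print(im.min(2)[60:73,35])
g=im.min(2)
print(np.unique(g[g>200],return_counts=True))
z=np.clip((cv2.resize(im,None,fx=7,fy=7,interpolation=cv2.INTER_NEAREST).astype(float)-150)*2.4,0,255);cv2.imwrite("pics/w6z.png",z)
E
```

```text
[253 252 253 253 252 253 255 255 255 255 255 221 107]
(array([201, 202, 203, 204, 205, 206, 207, 208, 209, 210, 211, 212, 213,
       214, 215, 216, 217, 218, 219, 220, 221, 222, 223, 224, 225, 226,
       227, 228, 229, 230, 231, 232, 233, 234, 235, 236, 237, 238, 239,
       240, 241, 242, 243, 244, 245, 246, 247, 248, 249, 250, 251, 252,
       253, 254, 255], dtype=uint8), array([  4,   5,   3,   2,   3,   4,   3,   4,   6,   4,   2,   4,   2,
         5,   3,   5,   5,   4,   3,   2,   4,   7,   8,   2,  11,  12,
         5,   9,   4,  11,   8,  15,   9,  11,   6,  11,   9,  16,  15,
        10,  10,  16,  23,  18,  21,  34,  46,  41,  49,  63,  68, 165,
       295,  84, 749]))[ WARN:0@0.619] global loadsave.cpp:1063 imwrite_ Unsupported depth image for selected encoder is fallbacked to CV_8U.
```

View pics/w6z.png

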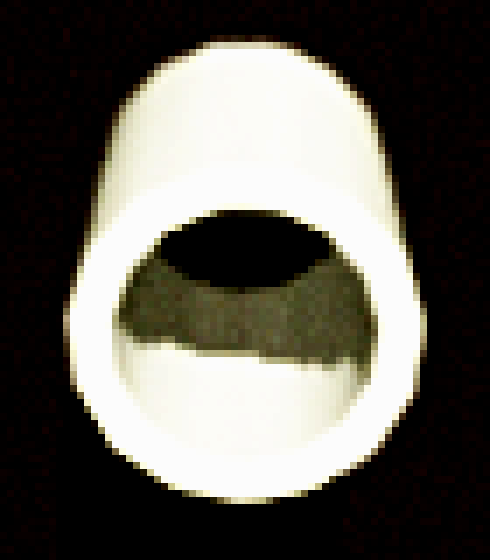

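```bash
python3 - <<'E'
from h import *
o,c=pickle.load(open("w6.pkl","rb"))
for th in (254,255):
  m=c['pixels'].min(2)>=th
  for P,h in contours(m):
    q=cast(c,P,.06,o);r=circ(q)
    if 220<P[:,0].mean()<290 and 140<P[:,1].mean()<230: print(th,h[3],len(P),P.mean(0),r)
from bench import ctrl
o=ctrl.get_obs()
E
```

```text
254 -1 199 [255.94974874 185.89949749] (array([ 0.61982905, -0.28183487]), np.float64(0.018695106074808173), np.float64(0.006127865185109126))
254 8 109 [254.67889908 197.04587156] (array([ 0.61955043, -0.2862802 ]), np.float64(0.013596168676761708), np.float64(0.0006282242674542915))
255 -1 135 [254.41481481 197.07407407] (array([ 0.61951339, -0.28641084]), np.float64(0.016757291769270412), np.float64(0.0005739709935934506))
255 10 109 [254.66972477 197.14678899] (array([ 0.61952391, -0.28641185]), np.float64(0.013671400041934425), np.float64(0.0005765824349183053))
```

servo_tool([
  [0,0,0,10,1.1,-0.2,1],
  [0,0,0,60,1.1,-0.2,1],
  [0,0,0,100,1.1,-0.2,1],
  [0,0,0,120,1.1,-0.2,1],
  [0,0,0,125,1.1,-0.2,1],
  [0,0,0,125,1.1,-0.2,1],
  [0,0,0,125,1.1,-0.2,-1],
  [0,0,0,125,1.1,-0.2,-1],
])

```text
time_s: 13.15
eef_pos: [0.6204, -0.287, 0.0175]
eef_rot: [0.501, 0.5, 0.5, -0.499]
wrist_force: [-0.7, 0.5, -0.2]
opening: 0.602
```

servo_tool([
  [0,0,0,0,0,0,-1],
  [0,0,0,0,0,0,-1],
  [0,0,0,0,0,0,-1],
  [0,0,0,0,0,0,-1],
  [0,0,0,0,0,0,-1],
  [0,0,0,0,0,0,-1],
  [0,0,0,0,0,0,-1],
  [0,0,0,0,0,0,-1],
])

```text
time_s: 14.15
eef_pos: [0.6209, -0.2873, 0.0182]
eef_rot: [0.501, 0.5, 0.5, -0.499]
wrist_force: [-0.8, 0.7, 5.1]
opening: 0.396
```

```bash
python3 - <<'E'
from h import *
from bench import ctrl
o=ctrl.get_obs();print(o['eef_pos'],o['opening'],o['wrist_force'],move(o,(.447,-.0759,.14),0))
E
```

```text
[ 0.62085771 -0.28728252  0.01824   ] 0.39631476665405385 [-0.82736247  0.69987371  5.08926025] ([0.0016, 0.0008, -0.0026], [-122.4, -173.2, -211.6])
```

servo_tool([
  [0.001,0,-0.002,-40,0,0,-1],
  [0.001,0,-0.002,-95,0,0,-1],
  [0.001,0,-0.002,-120,-30,-40,-1],
  [0.001,0,-0.002,-122,-173,-212,-1],
  [0.001,0,-0.002,-122,-173,-212,-1],
  [0.001,0,-0.002,-122,-173,-212,-1],
  [0.001,0,-0.002,-122,-173,-212,-1],
  [0.001,0,-0.002,-122,-173,-212,-1],
])

```text
time_s: 15.15
eef_pos: [0.4449, -0.0732, 0.1387]
eef_rot: [0.5, 0.499, 0.501, -0.5]
wrist_force: [0.5, -0.3, -1.1]
opening: 0.397
```

```bash
python3 - <<'E'
from h import *
avgobs(3)
o,c=snap("w7");print(o['eef_pos'],np.degrees(yawof(o)),o['wrist_force'],o['opening'])
for th in (250,252,254,255):
  m=c['pixels'].min(2)>=th
  for P,h in contours(m):
    q=cast(c,P,o['eef_pos'][2]+.0418,o)-o['eef_pos'][:2];r=circ(q)
    if r[2]<.004 : print(th,h[3],len(P),P.mean(0),P.min(0),P.max(0),r)
    q=cast(c,P,.008,o);r=circ(q)
    if r[2]<.002: print('plate',r,P.mean(0))
E
```

```text
[ 0.44782334 -0.07601395  0.13976138] 0.027345109256099318 [ 0.02329559  0.31534992 -2.08330207] 0.3943641463990132
250 -1 421 [250.48931116 304.47030879] [206 266] [300 345] (array([-1.78208541e-05,  1.26948650e-03]), np.float64(0.015234590475847201), np.float64(0.0021220071173325486))
250 -1 111 [251.33333333 202.07207207] [228 194] [275 215] (array([-0.00030901,  0.03564263]), np.float64(0.006868014272284356), np.float64(0.0008898882634288145))
252 -1 428 [250.34813084 303.82009346] [206 266] [300 345] (array([-2.01390734e-05,  1.30043763e-03]), np.float64(0.01523106456284669), np.float64(0.00210735898506079))
252 -1 111 [251.33333333 202.08108108] [228 194] [275 215] (array([-0.00030534,  0.03563201]), np.float64(0.006872670276867368), np.float64(0.0008839304900236256))
254 -1 174 [243.86781609 332.84482759] [213 307] [279 344] (array([0.0004426 , 0.00024893]), np.float64(0.014027800581374131), np.float64(0.0017562628461567243))
254 -1 298 [253.82214765 285.94966443] [206 267] [300 317] (array([-0.00014261,  0.00127489]), np.float64(0.015745754249781013), np.float64(0.0018200784851411436))
254 -1 111 [251.34234234 202.06306306] [228 194] [275 215] (array([-0.00029623,  0.03561951]), np.float64(0.0068822014233867945), np.float64(0.0008506344344616909))
255 -1 111 [251.36036036 202.07207207] [228 194] [275 215] (array([-0.00029856,  0.03562958]), np.float64(0.0068728950768419846), np.float64(0.0008515811788006727))
```

View pics/w7.png

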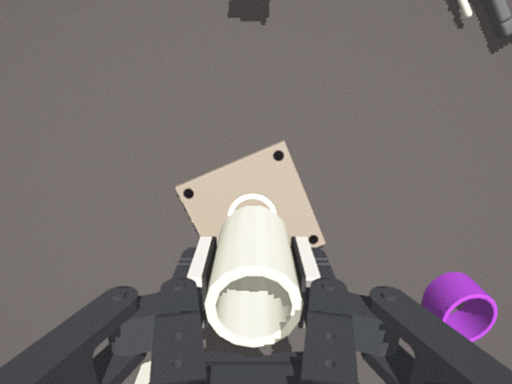

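```bash
python3 - <<'E'
from h import *
o,c=pickle.load(open("w7.pkl","rb"))
m=np.ascontiguousarray(c['pixels'].min(2)>=190)
m[:, :200]=0; m[:,306:]=0; m[:280]=0
for P,h in contours(m,500):
    print(h[3],len(P),P.min(0),P.max(0))
    if h[3]==-1:
        Q=P[(P[:,1]>300)&(P[:,1]<348)]
        for dz in(.0408,.0418,.0428):
            q=cast(c,Q,o['eef_pos'][2]+dz,o)-o['eef_pos'][:2]
            print(dz,circ(q))
            # trimmed refit
            cc,r,_=circ(q);k=np.abs(np.linalg.norm(q-cc,axis=1)-r)<.0006;print(k.mean(),circ(q[k]))
z=np.clip((cv2.resize(c['pixels'][255:355,195:310],None,fx=5,fy=5,interpolation=cv2.INTER_NEAREST).astype(float)-150)*2.4,0,255).astype(np.uint8);cv2.imwrite("pics/w7z.png",z)
E
```

```text
-1 305 [205 280] [281 346]
0.0408 (array([-0.00213297, -0.00442743]), np.float64(0.012740376603453034), np.float64(0.003702366831661386))
0.3411764705882353 (array([-0.0021542 , -0.00444614]), np.float64(0.01271587011520977), np.float64(0.0005569336634039263))
0.0418 (array([-0.00211234, -0.00363272]), np.float64(0.012614424832725159), np.float64(0.0036657651147069224))
0.3411764705882353 (array([-0.00213336, -0.00365125]), np.float64(0.01259016061640869), np.float64(0.000551427799388552))
0.0428 (array([-0.00209171, -0.00283802]), np.float64(0.012488473061997246), np.float64(0.0036291633977525353))
0.34705882352941175 (array([-0.00209806, -0.0028767 ]), np.float64(0.012447864956106293), np.float64(0.000550332512790094))
```

View pics/w7z.png

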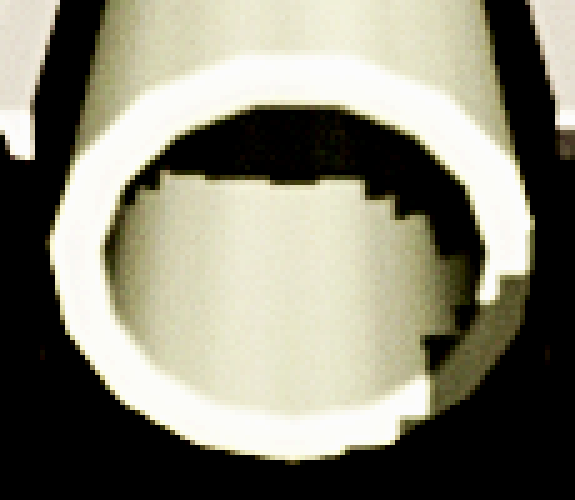

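```bash
python3 - <<'E'
from h import *
o,c=pickle.load(open("w7.pkl","rb"))
Q=np.array([[205,304],[301,304],[249,265.4],[253.5,346.8],[211,322],[227,340]],float)-.0
for dz in(.0408,.0418,.0428):
    print(dz,circ(cast(c,Q,o['eef_pos'][2]+dz,o)-o['eef_pos'][:2]))
E
```

```text
0.0408 (array([0.00026907, 0.00012883]), np.float64(0.017065502657154074), np.float64(0.0006010534896780627))
0.0418 (array([0.00026596, 0.00087849]), np.float64(0.016896792551877603), np.float64(0.00059511145564849))
0.0428 (array([0.00026284, 0.00162815]), np.float64(0.01672808244660115), np.float64(0.0005891694216189486))
```

servo_tool([
  [0,0,0,0,-1,20,-1],
  [0,0,0,20,-1,35.6,-1],
  [0,0,0,60,-1,35.6,-1],
  [0,0,0,95,-1,35.6,-1],
  [0,0,0,107,-1,35.6,-1],
  [0,0,0,109,-1,35.6,-1],
  [0,0,0,109,-1,35.6,-1],
  [0,0,0,109,-1,35.6,-1],
])

```text
time_s: 16.35
eef_pos: [0.4481, -0.1125, 0.032]
eef_rot: [0.501, 0.5, 0.499, -0.5]
wrist_force: [0.2, -0.2, -2.1]
opening: 0.394
```

```bash
python3 - <<'E'
from h import *
avgobs(4)
from bench import ctrl
o=ctrl.get_obs();print(o['eef_pos'],o['wrist_force'],move(o,(.4468,-.1116,.0262),0))
E
```

```text
[ 0.44747957 -0.11212872  0.03136407] [-0.10065797  0.70993646 -1.13164764] ([0.0002, 0.0019, -0.0022], [5.2, -0.7, -0.5])
```

servo_tool([
  [0,0.002,-0.002,1.5,-0.7,-0.5,-1],
  [0,0.002,-0.002,2.5,-0.7,-0.5,-1],
  [0,0.002,-0.002,3.2,-0.7,-0.5,-1],
  [0,0.002,-0.002,3.8,-0.7,-0.5,-1],
  [0,0.002,-0.002,4.3,-0.7,-0.5,-1],
  [0,0.002,-0.002,4.8,-0.7,-0.5,-1],
  [0,0.002,-0.002,5.2,-0.7,-0.5,-1],
  [0,0.002,-0.002,5.4,-0.7,-0.5,-1],
])

```text
time_s: 17.55
eef_pos: [0.4468, -0.1117, 0.0262]
eef_rot: [0.5, 0.5, 0.5, -0.5]
wrist_force: [-1.8, 1.4, 4.8]
opening: 0.399
```

Contact (force z went from −1 to +4.8 N). Releasing.

servo_tool([
  [0,0,0,0,0,0,1],
  [0,0,0,0,0,0,1],
  [0,0,0,0,0,0,1],
  [0,0,0,0,0,0,1],
  [0,0,0,0,0,0,1],
  [0,0,0,0,0,0,1],
  [0,0,0,-60,0,0,1],
  [0,0,0,-115,0,0,1],
])

```text
time_s: 18.55
eef_pos: [0.4462, -0.1114, 0.142]
eef_rot: [0.499, 0.5, 0.501, -0.5]
wrist_force: [0.4, -0.5, 0.1]
opening: 0.998
```

```bash
python3 - <<'E'
from h import *
avgobs(5)
o,c=snap("w8");print(o['eef_pos'],np.degrees(yawof(o)),o['opening'])
for th in (253,254,255):
  m=c['pixels'].min(2)>=th
  for P,h in contours(m):
    q=cast(c,P,.068,o);r=circ(q)
    if r[2]<.003: print(th,h[3],len(P),P.mean(0),r)
E
```

```text
[ 0.44649893 -0.11151833  0.14098706] 0.012630730289672503 1.001443154124001
253 -1 139 [253.76258993 200.05035971] (array([ 0.44701241, -0.11085276]), np.float64(0.016670594884844903), np.float64(0.0006515133662457276))
253 18 115 [254.02608696 200.2173913 ] (array([ 0.44702432, -0.1109281 ]), np.float64(0.013766116311667667), np.float64(0.0005010192644720364))
253 -1 156 [253.55128205 165.49358974] (array([ 0.44688532, -0.09452144]), np.float64(0.015059843586114563), np.float64(0.0019194115688188733))
254 -1 139 [253.76258993 200.12230216] (array([ 0.44699908, -0.11093433]), np.float64(0.01660818988990028), np.float64(0.0006465723629288933))
254 9 114 [253.88596491 200.35964912] (array([ 0.44702103, -0.11097126]), np.float64(0.01379984323872252), np.float64(0.000517582467055586))
254 -1 155 [253.41935484 165.38709677] (array([ 0.44690428, -0.09457112]), np.float64(0.015093580230230325), np.float64(0.0019021174799018613))
255 -1 139 [253.76978417 200.17266187] (array([ 0.4470159 , -0.11099772]), np.float64(0.01654393714843185), np.float64(0.0005188440136945222))
255 5 114 [253.87719298 200.4122807 ] (array([ 0.4469974 , -0.11103769]), np.float64(0.013851400334131587), np.float64(0.000545032016996962))
255 -1 156 [253.55128205 165.3525641 ] (array([ 0.44692004, -0.09456407]), np.float64(0.015083517239817157), np.float64(0.0018405589696394685))
```

View pics/w8.png

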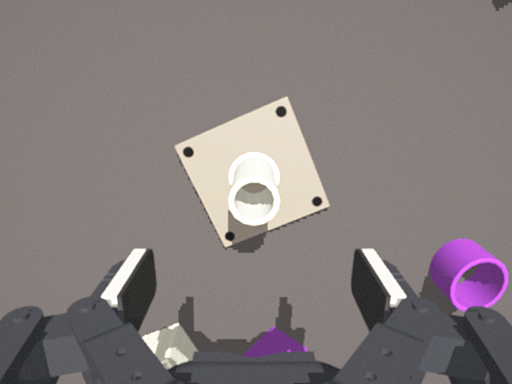

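Narrow tube lands at (0.4470, −0.1109), the same as its target. Next, the square plate.

servo_tool([
  [0,0,0,5,58,338,1],
  [0,0,0,5,58,338,1],
  [0,0,0,5,58,338,1],
  [0,0,0,5,58,338,1],
  [0,0,0,5,58,338,1],
  [0,0,0,5,58,338,1],
  [0,0,0,5,58,338,1],
  [0,0,0,5,58,338,1],
])

```text
time_s: 19.85
eef_pos: [0.5032, -0.4476, 0.1325]
eef_rot: [0.498, 0.5, 0.502, -0.5]
wrist_force: [0.5, 0.2, 0.6]
opening: 1.001
```

```bash
cat >> h.py <<'E'
def rect(q):
    (cx,cy),(w,h),a=cv2.minAreaRect((q*1000).astype(np.float32));return (cx,cy,w,h,a)
E
python3 - <<'E'
from h import *
avgobs(4)
o,c=snap("w9");print(o['eef_pos'],np.degrees(yawof(o)),o['opening'])
m=c['pixels'].min(2)>225
for P,h in contours(m,200):
    q=cast(c,P,.008,o); print(h[3],len(P),P.mean(0),rect(q))
print(move(o,(.356,-.298,.14),0))
E
```

```text
[ 0.50417413 -0.44788567  0.1346273 ] 0.08507206182210006 0.9976897009009992
-1 132 [384.60606061 276.87878788] (624.490234375, -536.8916625976562, 16.69263458251953, 68.33958435058594, 29.654027938842773)
-1 133 [122.2481203  276.88721805] (387.0909729003906, -540.3472290039062, 70.83749389648438, 17.21980094909668, 53.77800750732422)
-1 242 [258.60330579 189.2231405 ] (508.4092102050781, -457.13336181640625, 56.071693420410156, 56.0833740234375, 20.76565170288086)
3 205 [258.52682927 189.73170732] (508.3183288574219, -457.15869140625, 47.65993881225586, 47.61119842529297, 20.678056716918945)
-1 101 [23.31683168  7.72277228] (328.9826965332031, -313.1794128417969, 15.867328643798828, 37.15446090698242, 84.59686279296875)
([0.0015, -0.0016, 0.0019], [-4.8, -148.0, -150.1])
```

View pics/w9.png

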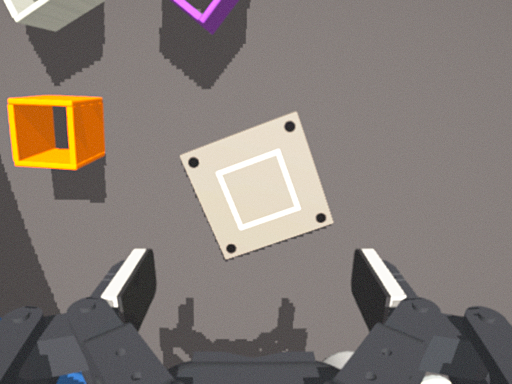

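Square outline at (258,189) gives centre (0.5083, −0.4572), edges turned 20.7°.

servo_tool([
  [0,0,0,-5,-148,-150,1],
  [0,0,0,-5,-148,-150,1],
  [0,0,0,-5,-148,-150,1],
  [0,0,0,-5,-148,-150,1],
  [0,0,0,-5,-148,-150,1],
  [0,0,0,-5,-148,-150,1],
  [0,0,0,-5,-148,-150,1],
  [0,0,0,-5,-148,-150,1],
])

```text
time_s: 21.1
eef_pos: [0.3564, -0.2989, 0.1401]
eef_rot: [0.5, 0.5, 0.501, -0.5]
wrist_force: [0.2, 0.3, 0.0]
opening: 0.999
```

```bash
python3 - <<'E'
from h import *
avgobs(3)
o,c=snap("w10");print(o['eef_pos'],np.degrees(yawof(o)),o['q'])
for th in (250,253,255):
  m=c['pixels'].min(2)>=th
  for P,h in contours(m,200):
    q=cast(c,P,.05,o); print(th,h[3],len(P),P.mean(0),np.round(rect(q),1))
E
```

```text
[ 0.35613929 -0.29849423  0.14003272] 0.07627505362187052 [-9.53426391e-01  4.19791117e-02  1.95901554e+00 -6.85023194e-04
  1.14308347e+00 -9.54471103e-01]
250 -1 126 [121.62698413 276.26984127] [ 254.  -367.2   58.6   11.7   53.8]
250 -1 121 [383.95041322 275.25619835] [ 458.1 -366.8   12.    59.    37.5]
250 -1 249 [258.95582329 186.16465863] [ 357.9 -293.5   48.3   54.4   25.9]
250 22 202 [258.16831683 189.70792079] [ 359.2 -296.5   41.5   41.    25.6]
253 -1 232 [257.93965517 189.27155172] [ 359.3 -296.3   48.3   48.1   25.9]
253 3 204 [257.67647059 189.2254902 ] [ 359.3 -296.6   43.1   41.4   25.4]
255 -1 313 [262.76357827 199.57507987] [ 360.3 -298.5   48.2   43.2   25.8]
255 -1 128 [244.984375 163.53125 ] [ 349.9 -276.7   47.6    3.9   25.5]
```

View pics/w10.png

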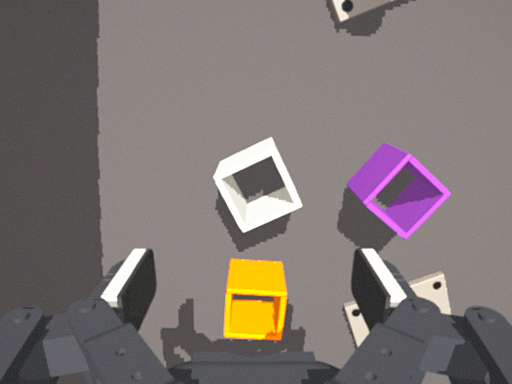

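```bash
python3 - <<'E'
from h import *
from bench import ctrl
o=ctrl.get_obs();print(o['eef_pos'],move(o,(.3593,-.2965,.06),np.radians(25.7)),move(o,(.3593,-.2965,.01),np.radians(25.7)))
E
```

```text
[ 0.35609078 -0.29846268  0.14009913] ([-0.4472, -0.0019, 0.0015], [80.1, 3.4, -1.8]) ([-0.4472, -0.0019, 0.0015], [130.1, 3.5, -1.8])
```

servo_tool([
  [-0.18,-0.001,0.001,0,3.4,-1.8,0.7],
  [-0.36,-0.001,0.001,0,3.4,-1.8,0.7],
  [-0.447,-0.002,0.001,0,3.4,-1.8,0.7],
  [-0.447,-0.002,0.001,20,3.4,-1.8,0.7],
  [-0.447,-0.002,0.001,30,3.4,-1.8,0.7],
  [-0.447,-0.002,0.001,45,3.4,-1.8,0.7],
  [-0.447,-0.002,0.001,45,3.4,-1.8,0.7],
  [-0.447,-0.002,0.001,45,3.4,-1.8,0.7],
])

```text
time_s: 22.3
eef_pos: [0.3595, -0.2967, 0.0953]
eef_rot: [0.599, 0.376, 0.599, -0.377]
wrist_force: [0.5, 0.3, 0.9]
opening: 0.847
```

```bash
python3 - <<'E'
from h import *
avgobs(2)
o,c=snap("w11");print(o['opening'],o['eef_pos'],np.degrees(yawof(o)),move(o,(.3593,-.2965,.01),np.radians(25.7)))
E
```

```text
0.8514092032043982 [ 0.35971938 -0.29694955  0.09560261] 25.689430114839578 ([-0.0002, 0.0009, 0.0003], [85.6, -0.2, -0.7])
```

View pics/w11.png

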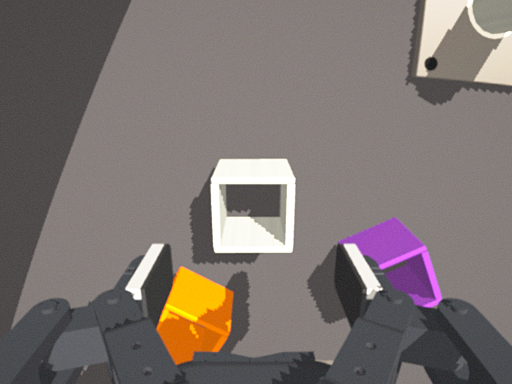

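Square tube aligned with the jaws; purple and orange are clear of the fingers' path.

servo_tool([
  [0,0.001,0,30,-0.2,-0.7,0.7],
  [0,0.001,0,60,-0.2,-0.7,0.7],
  [0,0.001,0,80,-0.2,-0.7,0.7],
  [0,0.001,0,85,-0.2,-0.7,0.7],
  [0,0.001,0,85.5,-0.2,-0.7,0.7],
  [0,0.001,0,85.5,-0.2,-0.7,0.7],
  [0,0.001,0,85.5,-0.2,-0.7,-1],
  [0,0.001,0,85.5,-0.2,-0.7,-1],
])

```text
time_s: 23.45
eef_pos: [0.3597, -0.2971, 0.011]
eef_rot: [0.599, 0.376, 0.598, -0.377]
wrist_force: [-0.6, 0.3, 5.8]
opening: 0.554
```

servo_tool([
  [0,0,0,0,0,0,-1],
  [0,0,0,0,0,0,-1],
  [0,0,0,0,0,0,-1],
  [0,0,0,0,0,0,-1],
  [0,0,0,0,0,0,-1],
  [0,0,0,0,0,0,-1],
  [0,0,0,0,0,0,-1],
  [0,0,0,0,0,0,-1],
])

```text
time_s: 24.45
eef_pos: [0.3596, -0.297, 0.011]
eef_rot: [0.599, 0.376, 0.598, -0.377]
wrist_force: [-0.9, 1.2, 3.1]
opening: 0.555
```

```bash
python3 - <<'E'
from h import *
from bench import ctrl
o=ctrl.get_obs();print(o['eef_pos'],np.degrees(yawof(o)),o['opening'],o['wrist_force'],move(o,(.5083,-.4572,.14),np.radians(20.7)),move(o,(.5083,-.4222,.14),np.radians(20.7)))
E
```

```text
[ 0.35962649 -0.29702901  0.01100661] 25.695210009205425 0.5549184962825874 [-0.87916301  1.18463209  3.09719343] ([0.0872, 0.0013, 0.0001], [-128.7, 64.5, 209.0]) ([0.0872, 0.0013, 0.0001], [-128.8, 79.7, 177.4])
```

servo_tool([
  [0,0,0,-40,0,0,-1],
  [0,0,0,-95,0,0,-1],
  [0.04,0,0,-128,20,40,-1],
  [0.087,0.001,0,-129,64.5,209,-1],
  [0.087,0.001,0,-129,64.5,209,-1],
  [0.087,0.001,0,-129,64.5,209,-1],
  [0.087,0.001,0,-129,64.5,209,-1],
  [0.087,0.001,0,-129,64.5,209,-1],
])

```text
time_s: 25.45
eef_pos: [0.5077, -0.4564, 0.1388]
eef_rot: [0.581, 0.402, 0.583, -0.402]
wrist_force: [-0.5, 0.1, -2.7]
opening: 0.554
```

```bash
python3 - <<'E'
from h import *
avgobs(2)
o,c=snap("w12");print(o['opening'],o['eef_pos'],np.degrees(yawof(o)),o['wrist_force'],move(o,(.5085,-.4577,.024),np.radians(20.7)))
E
```

```text
0.5514173628749889 [ 0.50764138 -0.45620281  0.13985762] 20.71986393062626 [-0.59522707  0.0682808  -2.11325095] ([0.0003, -0.0009, 0.0004], [115.9, 0.3, 1.8])
```

View pics/w12.png

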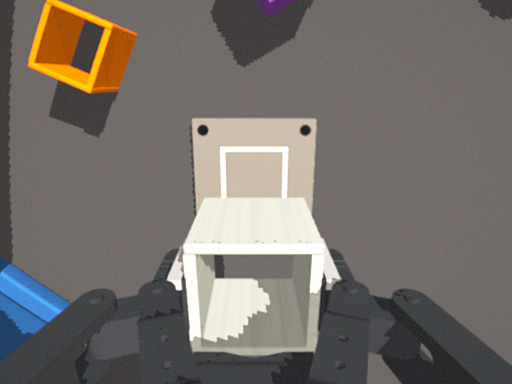

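Square tube held square to the plate, its outline visible at (254,175).

servo_tool([
  [0,-0.001,0,40,0.3,1.8,-1],
  [0,-0.001,0,80,0.3,1.8,-1],
  [0,-0.001,0,105,0.3,1.8,-1],
  [0,-0.001,0,113,0.3,1.8,-1],
  [0,-0.001,0,116,0.3,1.8,-1],
  [0,-0.001,0,116,0.3,1.8,-1],
  [0,-0.001,0,116,0.3,1.8,-1],
  [0,-0.001,0,116,0.3,1.8,-1],
])

```text
time_s: 26.6
eef_pos: [0.509, -0.4583, 0.0252]
eef_rot: [0.582, 0.402, 0.581, -0.402]
wrist_force: [-0.9, 0.2, -1.8]
opening: 0.552
```

```bash
python3 - <<'E'
from h import *
avgobs(4)
from bench import ctrl
o=ctrl.get_obs();print(o['eef_pos'],o['wrist_force'],np.degrees(yawof(o)),move(o,(.5085,-.4577,.019),np.radians(20.7)))
E
```

```text
[ 0.50870767 -0.4579747   0.02450957] [-0.4074125  -0.88576613 -2.22848672] 20.72225847954173 ([0.0004, 0.001, 0.0002], [5.5, -0.1, -0.3])
```

servo_tool([
  [0,0.001,0,1.5,-0.1,-0.3,-1],
  [0,0.001,0,2.5,-0.1,-0.3,-1],
  [0,0.001,0,3.2,-0.1,-0.3,-1],
  [0,0.001,0,3.8,-0.1,-0.3,-1],
  [0,0.001,0,4.3,-0.1,-0.3,-1],
  [0,0.001,0,4.8,-0.1,-0.3,-1],
  [0,0.001,0,5.2,-0.1,-0.3,-1],
  [0,0.001,0,5.5,-0.1,-0.3,-1],
])

```text
time_s: 27.8
eef_pos: [0.5085, -0.4577, 0.0191]
eef_rot: [0.582, 0.402, 0.582, -0.402]
wrist_force: [-0.9, 0.9, -0.1]
opening: 0.555
```

servo_tool([
  [0,0,0,0.5,0,0,-1],
  [0,0,0,0.7,0,0,-1],
  [0,0,0,0.7,0,0,-1],
  [0,0,0,0.7,0,0,1],
  [0,0,0,0.7,0,0,1],
  [0,0,0,0.7,0,0,1],
  [0,0,0,0.7,0,0,1],
  [0,0,0,0.7,0,0,1],
])

```text
time_s: 28.8
eef_pos: [0.5085, -0.4577, 0.0184]
eef_rot: [0.582, 0.402, 0.582, -0.402]
wrist_force: [-0.0, -0.2, -0.4]
opening: 0.999
```

servo_tool([
  [0,0,0,-10,0,0,1],
  [0,0,0,-40,0,0,1],
  [0,0,0,-80,0,0,1],
  [0,0,0,-116,0,0,1],
  [0,0,0,-116,0,0,1],
  [0,0,0,-116,0,0,1],
  [0,0,0,-116,0,0,1],
  [0,0,0,-116,0,0,1],
])

```text
time_s: 29.8
eef_pos: [0.508, -0.4571, 0.1329]
eef_rot: [0.581, 0.402, 0.583, -0.402]
wrist_force: [0.0, 0.0, -0.5]
opening: 1.001
```

```bash
python3 - <<'E'
from h import *
avgobs(2)
o,c=snap("w13");print(o['opening'],o['eef_pos'],np.degrees(yawof(o)))
for th in (250,253,255):
  m=c['pixels'].min(2)>=th
  for P,h in contours(m,200):
    q=cast(c,P,.058,o); print(th,h[3],len(P),P.mean(0),np.round(rect(q),1))
print(move(o,(.451,.112,.14),0))
E
```

```text
0.9987225719958197 [ 0.5082449  -0.45738277  0.1334078 ] 20.72096349285777
250 -1 270 [253.58888889 198.34074074] [ 508.4 -456.8   48.    47.7   20.8]
250 7 230 [253.56086957 198.54347826] [ 508.4 -457.    41.4   41.3   20.8]
250 -1 171 [254.78947368 150.25730994] [ 497.2 -427.4   44.6    9.2   19.9]
253 -1 512 [253.578125   198.06054688] [ 508.4 -456.8   48.    47.7   20.8]
253 -1 167 [254.05988024 150.08982036] [ 497.1 -427.1   44.6    8.5   19.9]
255 -1 364 [253.59615385 210.33516484] [ 509.2 -459.    47.9   43.    20.8]
255 -1 149 [253.73825503 168.24832215] [ 500.7 -436.8   46.5    3.4   20.8]
255 -1 167 [254.04191617 150.03592814] [ 496.9 -426.8   44.5    8.5   19. ]
([0.3616, -0.0013, 0.0009], [-5.9, 147.9, -552.8])
```

View pics/w13.png

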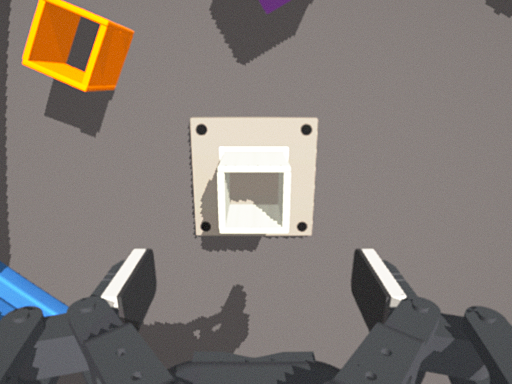

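Square tube lands at (0.5084, −0.4569), 20.8°, against (0.5083, −0.4572), 20.7°. Now the bar plate.

```bash
python3 - <<'E'
from h import *
from bench import ctrl
o=ctrl.get_obs();print(move(o,(.378,.283,.135),0))
E
```

```text
([0.3617, -0.001, 0.0007], [-0.6, 140.1, -738.7])
```

servo_tool([
  [0.15,0,0,0,85,-450,1],
  [0.3,0,0,0,85,-450,1],
  [0.362,-0.001,0,0,85,-450,1],
  [0.362,-0.001,0,0,85,-450,1],
  [0.362,-0.001,0,0,85,-450,1],
  [0.362,-0.001,0,0,85,-450,1],
  [0.362,-0.001,0,0,85,-450,1],
  [0.362,-0.001,0,0,85,-450,1],
])

```text
time_s: 30.95
eef_pos: [0.4274, -0.0036, 0.134]
eef_rot: [0.5, 0.499, 0.501, -0.499]
wrist_force: [-0.3, -1.1, -0.1]
opening: 1.001
```

```bash
python3 - <<'E'
from h import *
from bench import ctrl
o=ctrl.get_obs();print(o['eef_pos'],move(o,(.378,.283,.135),0))
E
```

```text
[ 0.42738723 -0.00356005  0.13400207] ([0.0028, -0.0005, 0.001], [-0.8, -48.6, -286.7])
```

servo_tool([
  [0.003,0,0.001,-1,-49,-287,1],
  [0.003,0,0.001,-1,-49,-287,1],
  [0.003,0,0.001,-1,-49,-287,1],
  [0.003,0,0.001,-1,-49,-287,1],
  [0.003,0,0.001,-1,-49,-287,1],
  [0.003,0,0.001,-1,-49,-287,1],
  [0.003,0,0.001,-1,-49,-287,1],
  [0.003,0,0.001,-1,-49,-287,1],
])

```text
time_s: 31.95
eef_pos: [0.3779, 0.2823, 0.1351]
eef_rot: [0.499, 0.5, 0.5, -0.5]
wrist_force: [-0.4, 0.7, -0.6]
opening: 1.0
```

```bash
python3 - <<'E'
from h import *
avgobs(3)
o,c=snap("w14");print(o['eef_pos'],np.degrees(yawof(o)),o['opening'])
m=c['pixels'].min(2)>225
for P,h in contours(m,200):
    q=cast(c,P,.008,o); print(h[3],len(P),P.mean(0),rect(q))
print(move(o,(.451,.112,.13),0))
E
```

```text
[0.37799162 0.28242922 0.13520743] -0.11701862277844617 1.004541712039429
-1 159 [338.52830189 335.64779874] (463.9958801269531, 119.24238586425781, 76.29700469970703, 38.47726058959961, 88.87456512451172)
-1 134 [384.75373134 277.20895522] (498.9380187988281, 191.76052856445312, 17.148807525634766, 69.76726531982422, 29.105262756347656)
-1 132 [122.28787879 276.88636364] (257.0282287597656, 191.43414306640625, 71.29235076904297, 17.125503540039062, 61.095130920410156)
-1 296 [253.99324324 176.76689189] (378.68109130859375, 284.0260009765625, 87.84979248046875, 38.16585159301758, 4.214113712310791)
6 257 [254.15953307 177.07392996] (378.5804443359375, 284.01788330078125, 79.9551773071289, 29.817188262939453, 4.237297058105469)
-1 121 [495.2892562  142.60330579] (581.1990966796875, 313.63543701171875, 43.80180740356445, 14.475722312927246, 59.50286102294922)
([-0.002, -0.0004, -0.0], [5.1, 73.4, 170.3])
```

View pics/w14.png

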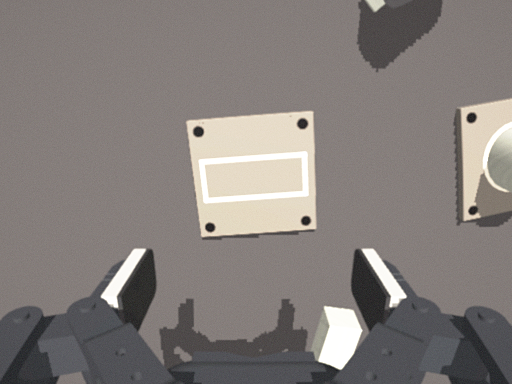

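Oblong at (254,177): centre (0.3786, 0.2840), long axis +4.2°. To the bar.

servo_tool([
  [-0.002,0,0,5,73,170,1],
  [-0.002,0,0,5,73,170,1],
  [-0.002,0,0,5,73,170,1],
  [-0.002,0,0,5,73,170,1],
  [-0.002,0,0,5,73,170,1],
  [-0.002,0,0,5,73,170,1],
  [-0.002,0,0,5,73,170,1],
  [-0.002,0,0,5,73,170,1],
])

```text
time_s: 33.15
eef_pos: [0.4504, 0.1133, 0.1302]
eef_rot: [0.5, 0.5, 0.501, -0.499]
wrist_force: [0.1, 0.5, 0.5]
opening: 0.998
```

```bash
python3 - <<'E'
from h import *
avgobs(3)
o,c=snap("w15");print(o['eef_pos'],np.degrees(yawof(o)),o['opening'])
for th in(240,250,253,255):
  m=c['pixels'].min(2)>=th
  for P,h in contours(m,200):
    if 200<P[:,0].mean()<320: q=cast(c,P,.03,o); print(th,h[3],len(P),P.mean(0),np.round(rect(q),1))
im=c['pixels'][110:260,190:330];z=np.clip((cv2.resize(im,None,fx=4,fy=4,interpolation=cv2.INTER_NEAREST).astype(float)-150)*2.4,0,255).astype(np.uint8);cv2.imwrite("pics/w15z.png",z)
E
```

```text
[0.45053825 0.11283046 0.13017087] 0.054887389499490805 1.0018431573077233
240 -1 279 [257.36200717 185.67741935] [453.8 113.6  82.9  29.7  79.7]
250 -1 278 [257.39928058 185.91726619] [453.8 113.5  82.4  29.5  79.7]
253 -1 283 [258.19081272 185.54770318] [453.7 113.3  82.   29.4  79.7]
255 -1 274 [257.41970803 187.25547445] [453.5 112.4  80.1  29.4  79.7]
```

View pics/w15.png

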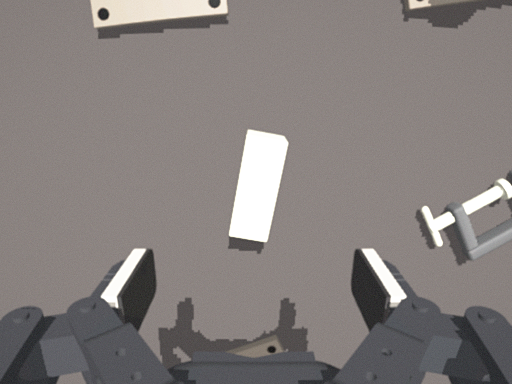

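View pics/w15z.png

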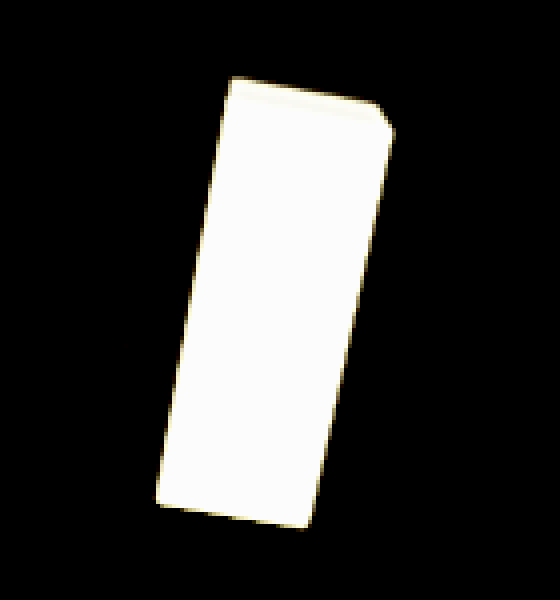

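Bar near (259,187): centre (0.4535, 0.1124), long axis at 79.7°.

```bash
python3 - <<'E'
from h import *
from bench import ctrl
o=ctrl.get_obs();print(o['eef_pos'],move(o,(.4535,.1124,.005),np.radians(-10.3)))
E
```

```text
[0.45055903 0.11269456 0.130145  ] ([0.1805, -0.0005, -0.0], [125.1, 2.9, 0.4])
```

servo_tool([
  [0.18,0,0,0,2.9,0.4,1],
  [0.18,0,0,20,2.9,0.4,1],
  [0.18,0,0,70,2.9,0.4,1],
  [0.18,0,0,110,2.9,0.4,1],
  [0.18,0,0,122,2.9,0.4,1],
  [0.18,0,0,125,2.9,0.4,1],
  [0.18,0,0,125,2.9,0.4,1],
  [0.18,0,0,125,2.9,0.4,1],
])

```text
time_s: 34.35
eef_pos: [0.4548, 0.1124, 0.0065]
eef_rot: [0.454, 0.544, 0.453, -0.542]
wrist_force: [-0.5, 0.3, 0.3]
opening: 0.999
```

servo_tool([
  [0,0,0,0.5,0,0,0],
  [0,0,0,0.5,0,0,-0.5],
  [0,0,0,0.5,0,0,-1],
  [0,0,0,0.5,0,0,-1],
  [0,0,0,0.5,0,0,-1],
  [0,0,0,0.5,0,0,-1],
  [0,0,0,0.5,0,0,-1],
  [0,0,0,0.5,0,0,-1],
])

```text
time_s: 35.35
eef_pos: [0.4549, 0.1124, 0.0063]
eef_rot: [0.454, 0.544, 0.453, -0.542]
wrist_force: [-1.6, 0.7, 5.7]
opening: 0.339
```

```bash
python3 - <<'E'
from h import *
from bench import ctrl
o=ctrl.get_obs();print(o['eef_pos'],np.degrees(yawof(o)),o['opening'],o['wrist_force'],move(o,(.3786,.2840,.12),np.radians(-85.8)))
E
```

```text
[0.45487247 0.11241366 0.00634558] -10.264532849643668 0.3387891256285377 [-1.57698315  0.67037661  5.72870222] ([1.3183, -0.0025, -0.0017], [-113.8, -105.3, -155.4])
```

servo_tool([
  [0,0,0,-40,0,0,-1],
  [0.1,0,0,-90,-10,-15,-1],
  [0.28,-0.001,0,-113,-50,-70,-1],
  [0.46,-0.001,-0.001,-113,-105,-155,-1],
  [0.64,-0.001,-0.001,-113,-105,-155,-1],
  [0.82,-0.001,-0.001,-113,-105,-155,-1],
  [1,-0.002,-0.001,-113,-105,-155,-1],
  [1.17,-0.002,-0.001,-113,-105,-155,-1],
])

```text
time_s: 36.35
eef_pos: [0.3776, 0.2835, 0.1181]
eef_rot: [-0.087, -0.701, -0.086, 0.702]
wrist_force: [0.1, 0.2, -4.9]
opening: 0.334
```

```bash
python3 - <<'E'
from h import *
from bench import ctrl
o=ctrl.get_obs();print(o['eef_pos'],np.degrees(yawof(o)),o['opening'],o['wrist_force'],move(o,(.3786,.2840,.06),np.radians(-85.8)))
E
```

```text
[0.37761886 0.28354409 0.11809405] -75.99827588512247 0.33394071225491634 [ 0.12717037  0.20050778 -4.87731868] ([0.1711, 0.0014, -0.001], [58.1, -0.3, -1.1])
```

servo_tool([
  [0.12,0.001,-0.001,0,-0.3,-1.1,-1],
  [0.171,0.001,-0.001,10,-0.3,-1.1,-1],
  [0.171,0.001,-0.001,40,-0.3,-1.1,-1],
  [0.171,0.001,-0.001,70,-0.3,-1.1,-1],
  [0.171,0.001,-0.001,90,-0.3,-1.1,-1],
  [0.171,0.001,-0.001,97,-0.3,-1.1,-1],
  [0.171,0.001,-0.001,98,-0.3,-1.1,-1],
  [0.171,0.001,-0.001,98,-0.3,-1.1,-1],
])

```text
time_s: 37.35
eef_pos: [0.379, 0.2842, 0.0207]
eef_rot: [0.026, 0.707, 0.026, -0.706]
wrist_force: [0.4, -0.2, -3.9]
opening: 0.339
```

```bash
python3 - <<'E'
from h import *
avgobs(4)
o,c=snap("w16")
from bench import ctrl
o=ctrl.get_obs();print(o['eef_pos'],np.degrees(yawof(o)),o['opening'],o['wrist_force'],move(o,(.3786,.2840,.0143),np.radians(-85.8)))
E
```

```text
[0.37889004 0.28417915 0.02067283] -85.79526390694564 0.33804288799940624 [ 0.34807821  0.79851929 -5.25045541] ([0.0001, -0.0006, 0.0003], [6.4, 0.2, 0.3])
```

View pics/w16.png

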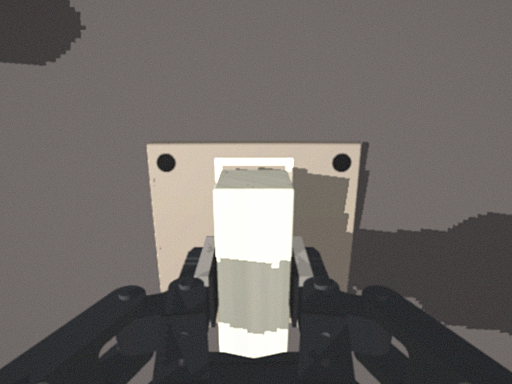

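Bar held in line with the oblong, its end line at (254,162). Lowering the last 6 mm.

servo_tool([
  [0,0,0,2,0.2,0.3,-1],
  [0,0,0,3.3,0.2,0.3,-1],
  [0,0,0,4.2,0.2,0.3,-1],
  [0,0,0,5,0.2,0.3,-1],
  [0,0,0,5.5,0.2,0.3,-1],
  [0,0,0,6,0.2,0.3,-1],
  [0,0,0,6.4,0.2,0.3,-1],
  [0,0,0,6.6,0.2,0.3,-1],
])

```text
time_s: 38.6
eef_pos: [0.3786, 0.284, 0.0144]
eef_rot: [0.026, 0.707, 0.026, -0.706]
wrist_force: [-2.0, -1.6, 3.7]
opening: 0.342
```

Contact. Release and lift.

servo_tool([
  [0,0,0,0,0,0,1],
  [0,0,0,0,0,0,1],
  [0,0,0,0,0,0,1],
  [0,0,0,0,0,0,1],
  [0,0,0,0,0,0,1],
  [0,0,0,0,0,0,1],
  [0,0,0,-5,0,0,1],
  [0,0,0,-20,0,0,1],
])

```text
time_s: 39.6
eef_pos: [0.378, 0.2837, 0.0345]
eef_rot: [-0.026, -0.706, -0.026, 0.707]
wrist_force: [0.6, 0.3, -0.2]
opening: 1.0
```

servo_tool([
  [0,0,0,-40,0,0,1],
  [0,0,0,-80,0,0,1],
  [0,0,0,-100,0,0,1],
  [0,0,0,-100,0,0,1],
  [0,0,0,-100,0,0,1],
  [0,0,0,-100,0,0,1],
  [0,0,0,-100,0,0,1],
  [0,0,0,-100,0,0,1],
])

```text
time_s: 40.6
eef_pos: [0.3778, 0.2836, 0.134]
eef_rot: [-0.026, -0.706, -0.026, 0.707]
wrist_force: [0.0, -0.9, -0.5]
opening: 1.001
```

```bash
python3 - <<'E'
from h import *
from bench import ctrl
avgobs(3)
o,c=snap("w17");print(o['eef_pos'],np.degrees(yawof(o)),o['opening'])
for th in(240,250,253,255):
  m=c['pixels'].min(2)>=th
  for P,h in contours(m,200):
    if 200<P[:,0].mean()<320: q=cast(c,P,.038,o); print(th,h[3],len(P),P.mean(0),np.round(rect(q),1))
for n in("top","scene"): cv2.imwrite(f"pics/{n}9.png",ctrl.camera(n)['pixels'])
E
```

```text
[0.37800688 0.28369751 0.13430015] -85.78933596871084 1.0004252315321756
240 -1 310 [251.86774194 180.64516129] [382.1 284.4  87.4  32.8   4.2]
240 0 88 [253.02272727 133.65909091] [419.9 286.5   4.9  28.6   4.2]
250 -1 396 [252.01010101 170.51010101] [382.1 284.3  87.4  32.6   4.3]
253 -1 395 [252.09113924 170.57468354] [382.1 284.3  87.4  32.6   4.3]
255 -1 394 [251.92893401 170.66497462] [382.1 284.3  87.4  32.6   4.3]
```

View pics/w17.png

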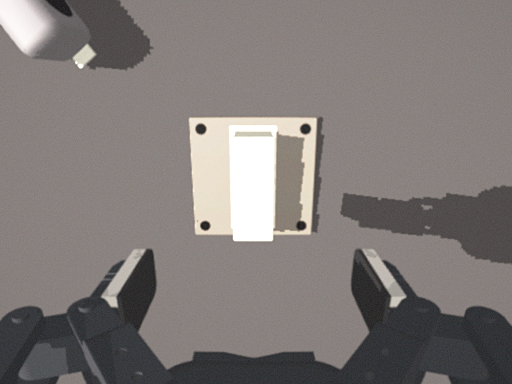

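View pics/scene9.png

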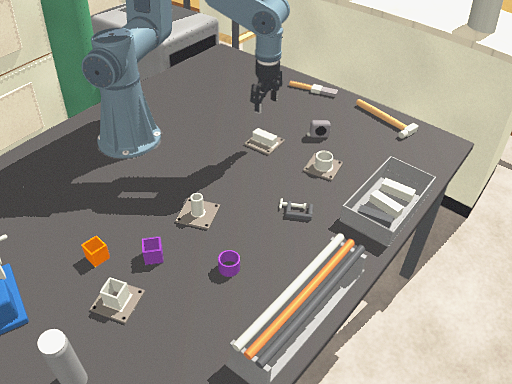

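View pics/top9.png

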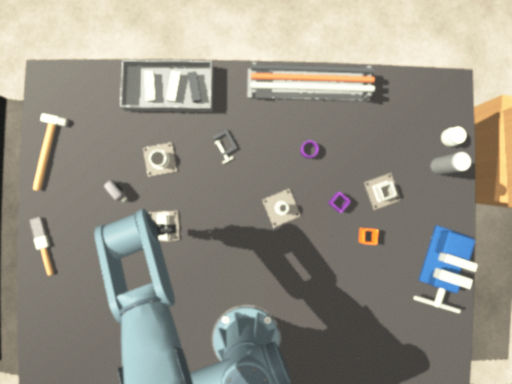

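Everything is placed, and the look-alikes, clamp and tape haven't moved. The bar blends with its outline here, so I'll check its edges in a zoom.

```bash
python3 - <<'E'
from h import *
o,c=pickle.load(open("w17.pkl","rb"))
g=c['pixels'].min(2)
print(g[120:150,250]); print(g[234:246,250]); print(g[200,224:282]); print(g[150,224:282]);print(g[220,224:282])
z=np.clip((cv2.resize(c['pixels'][115:250,215:295],None,fx=4,fy=4,interpolation=cv2.INTER_NEAREST).astype(float)-120)*1.9,0,255).astype(np.uint8);cv2.imwrite("pics/w17z.png",z)
E
```

```text
[212 210 207 209 207 243 255 255 255 255 255 228 177 186 186 176 200 255
 255 255 255 255 255 255 255 255 255 255 255 255]
[255 255 255 255 255 255 251 165 129 124 129 127]
[202 202 207 204 203 206 230 255 255 255 255 255 255 255 255 255 255 255
 255 255 255 255 255 255 255 255 255 255 255 255 255 255 255 255 255 255
 255 255 255 255 255 255 255 255 255 255 255 255 255 237 213 161 116 114
 115 116 121 116]
[209 213 208 207 210 230 255 255 255 255 255 255 255 255 255 255 255 255
 255 255 255 255 255 255 255 255 255 255 255 255 255 255 255 255 255 255
 255 255 255 255 255 255 255 255 255 255 255 255 255 255 231 213 160 122
 121 122 121 123]
[201 205 202 203 205 202 210 251 255 255 255 255 255 255 255 255 255 255
 255 255 255 255 255 255 255 255 255 255 255 255 255 255 255 255 255 255
 255 255 255 255 255 255 255 255 255 255 255 255 254 222 183 131 112 116
 114 117 114 113]
```

View pics/w17z.png

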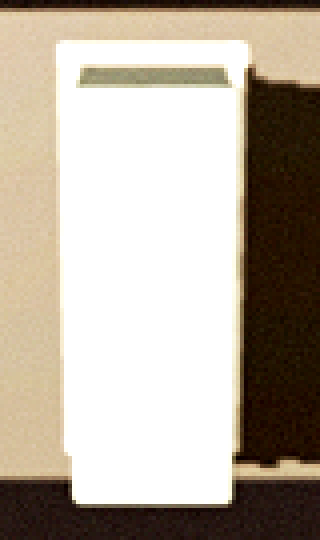

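```bash
python3 - <<'E'
from h import *
o,c=pickle.load(open("w17.pkl","rb"))
Q=np.array([[232.6,240.6],[273.2,240.6],[234.2,136.3],[272.8,136.3]])
q=cast(c,Q,.038,o);print(q.round(4),q.mean(0),rect(q))
# outline outer: far end line & near ends at .008 in same view
L=np.array([[229.3,125],[276.8,125],[231.2,228.3],[275,228.3]])-0
p=cast(c,L,.008,o);print(p.round(4),p.mean(0),rect(p))
# expected pixels of ideal bar top corners
a=np.radians(4.2);u=np.array([np.cos(a),np.sin(a)]);v=np.array([-u[1],u[0]]);C=np.array([.3786,.2840])
X=[np.r_[C+s*.04*u+t*.015*v,.038] for s in(1,-1) for t in(1,-1)];print(proj(c,X,o).round(1))
E
```

```text
[[0.3369 0.2964]
 [0.3392 0.2653]
 [0.4169 0.2997]
 [0.4189 0.2729]] [0.37798367 0.28355895] (377.9700012207031, 283.7674255371094, 80.0710678100586, 31.174413681030273, 4.234277725219727)
[[0.4208 0.3054]
 [0.4236 0.2685]
 [0.3336 0.2991]
 [0.3364 0.2618]] [0.37860421 0.2836796 ] (378.60833740234375, 283.6524963378906, 87.4139633178711, 37.388248443603516, 4.234987258911133)
[[231.2 135.4]
 [274.2 135.4]
 [233.1 239.8]
 [272.2 239.8]]
```

Bar is within about 0.6 mm of the outline centre and turned to match. All pieces are placed and the gripper is clear, so I'm handing in.

```bash
python3 - <<'E'
from bench import ctrl
print(ctrl.hand_in(), ctrl.get_obs()['time_s'])
E
```

```text
the job is handed in; nothing more can be done
the job is handed in; nothing more can be done
```

All four pieces are on their outlined base plates, set down in the order given: wide tube, narrow tube, square tube, bar. Each was lowered to light contact (a few N at most) and released. I handed the job in at about 41 s.

The last wrist-camera checks of each piece against its outline:

| Piece | Position error | Turn error |
|---|---|---|
| Wide tube | about 0.1 mm | not applicable |
| Narrow tube | about 0.1 mm | not applicable |
| Square tube | about 0.3 mm | 0.1° |
| Bar | about 0.6 mm | under 0.1° |

- **Least certain check:** the bar's automatic contour merged with its white outline, so I read its edges by hand from a zoomed view.
- **Narrow tube while held:** the check of how it sat in the gripper was ambiguous by about 1 mm, but the check after release showed it centred.
- **Rest of the scene:** the final scene and top views show the C-clamp, the tape measure and the orange and purple look-alikes unmoved. The gripper was well clear of everything.
- **Early mismatch:** my first by-eye positions from the top camera differed from the wrist camera by 5–7 mm. The wrist readings agreed with the scene view, so I used those throughout.

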